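# Stack the bowl covers in the ring stand

### The arm

A 6-joint arm with a two-finger parallel gripper is mounted at the origin on the work surface. World frame = base frame: x ahead of the robot, y to its left, z up, the work surface at z = 0. Lengths are in mm, angles in rad, forces in N, time in s.
With the tool pointing down it reaches from about 350 to 875 mm from the base axis. Payload 4.2 kg.
Tool frame: the origin (TCP) lies at the very end of the fingers, on their centre line; the grasp point (between the pads) lies 19 mm behind it (bot.grip_depth is the distance from the TCP to the grasp point, in mm); z points along the fingers, y is the line along which they close (so a half turn about z gives the same grasp; the last joint's range is limited). The gripper opens to 85 mm and grips with 20 to 120 N. Pads are 22 mm wide; open, the fingers measure 114 mm over their backs; the gripper's body (76 mm by 85 mm) begins 54 mm behind the grasp point. The pads swing forward as they close: fully open they stand 13 mm farther back than shut.
Start: joints at [-0.932, 0.385, 0.008, 0, -1.194, -0.259], TCP at [231.723, -580.434, 231.312] pointing down, gripper open.
Joint ranges: [-3.14, 3.14], [-1.21, 2.06], [-1.07, 1.41], [-3.16, 2.05], [-2.99, -0.16], [-3.1, 3.1]. Speed limits (rad/s): [2.79, 2.79, 3.14, 3.14, 3.14, 3.14].

### API

Orientations are given as a unit quaternion [x, y, z, w].
In Python, from cell import telemetry, cams, order, bot gives the robot as it stands.
- The arm moves only by the tool move_arm, never from a script. Its argument "series" is a list of rows, each a list of 7 numbers: the shift along the tool's x, y, z in m, then the turn, a rotation vector about the tool's x, y, z in units of 6 degrees (1.0 is 6 degrees), then the opening, from 0 (shut) to 1 (fully open). In form: [[tx, ty, tz, rx, ry, rz, jaw], ...]. A call has 1 to 10 rows; each row shifts and turns the commanded pose from where the row before left it, along the tool's axes as they then stand; what a row does not reach is not made up. A row lasts 1/12 s, in which the tool goes at most 41.7 mm and 7.16 degrees, less where a joint would pass 70% of its speed; a pose out of reach is approached as far as the arm can. A call is refused whole if a number of a shift passes 0.0417 or a number of a turn 1, either way. A call with a gripper value outside its range is refused whole. The fingers move at their own pace and stop on an object; the grip force is fixed at half the most. Time passes only in rows, so rows that do not move let the fingers close. It gives the time, the measured TCP pose, the force, the opening and the grip force at its end, in the units of the state.
- telemetry.observe(): the state, without advancing time (a new reading comes with each control period).
- cams.grab_frame(name): name is "scene" or "side" or "wrist"; returns the picture (384x512x3 uint8, blue, green, red); there is no depth.
- cams.camera_model(name): a dict with "vfov" (degrees; the focal length in pixels is half the picture's height over the tangent of half this angle, whatever the lens; pixels are square), "cx", "cy" (the principal point, pixels), "R" (3x3) and "t" (3): a world point X has camera coordinates R X + t; the wrist camera has in their place "mount" (4x4, takes a point from camera to tool coordinates, whose origin is the TCP and whose axes are the flange's). Camera axes: x right, y down, z forward; pixel columns grow to the right and rows downward; lengths in mm; the calibration is good to about 2 mm. A picture is of the moment at which its call begins: read the wrist's pose just before it. camera_model takes no time and is no camera call.
- order.sign_off(): hands the job in; it is judged then, once.
The state is a dict: "clock": time; "q": joint angles; "qd": joint speeds; "joint_torque": joint torques, N m; "ee_pos": TCP position; "tcp_rot": TCP orientation; "ft_force": force on the tool from outside, world axes, zero at the start; "ft_torque": the same for the moment, N m; "grip_width": finger opening in mm; "grip_force": force on a finger pad.
Only numpy, scipy, OpenCV 4.12 (cv2) and the standard library are available. Lean on these libraries where they do the work, as an engineer would, in place of code of your own. Each camera call takes 0.05 s, during which the arm holds its last target. There are 200 camera calls.

### The job

Take the two red-rimmed bowl covers out of the wire rack and stack them hollow side up in the cover that already lies in the black ring stand, one inside the other, each fully home and level, rim on rim; lower each one down gently instead of letting it drop in. Leave the white plate standing in the rack, do not disturb the bottle and the ramekin, and let go of everything at the end.

Things in the scene. Friction and masses are not known exactly. Their poses are not given: they have to be found in the camera images.
- cover_a: Bowl cover, 168 mm across: metal dome, flat red rim. z: the dome's axis, out of the hollow side; origin: centre of the dome's flat outer bottom. Rim underside at z 38, top at z 44 mm. 0.13 to 0.25 kg. Starts on edge in a rack slot, leaning back: its z points along the rack's x and 20 degrees up; rim's highest point about 174 mm over the table.
- cover_b: Bowl cover, 168 mm across: metal dome, flat red rim. z: the dome's axis, out of the hollow side; origin: centre of the dome's flat outer bottom. Rim underside at z 38, top at z 44 mm. 0.13 to 0.25 kg. Starts on edge in a rack slot, leaning back: its z points along the rack's x and 20 degrees up; rim's highest point about 174 mm over the table.
- base_cover: Bowl cover, 168 mm across: metal dome, flat red rim. z: the dome's axis, out of the hollow side; origin: centre of the dome's flat outer bottom. Same as the other two, 0.25 kg, already lying hollow side up in the ring stand, loose, its rim on the ring, rim top 52 mm over the table.
- cover_a_rim (a point): Rim centre of cover_a, on its axis at mid-thickness of the rim (41 mm along z from the body's origin); same axes. The rim is 6 mm thick and flat from 67 to 84 mm radius: 17 mm to pinch. All three covers are identical; nested home, rim lies on rim, each 6 mm above the last, with 1 to 2 mm of sideways play.
- cover_b_rim (a point): Rim centre of cover_b, on its axis at mid-thickness of the rim (41 mm along z from the body's origin); same axes. The rim is 6 mm thick and flat from 67 to 84 mm radius: 17 mm to pinch. Outer dome radius 26 mm at z 0, 48 mm at z 18, 66 mm at z 38 (z from the body's origin); sheet 2 to 3 mm.
- base_cover_rim (a point): Rim centre of base_cover, the cover in the stand, on its axis at mid-thickness of the rim (41 mm along z from the body's origin); same axes. The rim is 6 mm thick and flat from 67 to 84 mm radius: 17 mm to pinch. 
- rack: Dark wire rack, fixed, three slots 74 mm apart along its x (covers in two, the white plate in the third, any order). Origin on the table under its middle, z up. Things stand on two rails 28 mm high, lean 20 degrees back (towards -x) on two posts 152 mm apart ending about 115 mm up, and are drawn out along the lean.
- stand: Black ring stand, fixed, 166 mm across and 46 mm high, open in the middle; origin on the table on its axis, z up. The lowest cover's rim rests on its top edge.
- plate: White plate, 168 mm across, 13 mm thick, 0.35 kg, on edge in one slot of the rack like the covers. To be left there. Its z axis is its own axis, along the rack's x and 20 degrees up; the origin lies on that axis 41 mm behind (on the -z side of) the middle of its edge.
- plate_mid (a point): Centre of the white plate, at mid-thickness of its edge.
- bottle: Closed red squeeze bottle with a white cap, 56 mm across, 170 mm high, 0.3 kg, standing loose about 165 mm to the right (-y side) of the stand. Origin at the centre of its foot, z up.
- ramekin: White ramekin, 84 mm across, 45 mm high, 0.15 kg, standing loose about 165 mm beyond the stand. Origin at the centre of its foot, z up.
Mind the look-alikes: they are no part of the job. What is shaped like the cover_a but green, orange or pink is not meant.

How it is judged:
By the outcome, as a careful person would: the job done as asked, in the order asked, and still so for the second after the job is handed in, with the robot touching nothing.
It also fails if it takes over 64 s, if anything falls off the work surface, if the arm or the gripper's body presses on something with over 40 N, if the wrist force passes 120 N, or if a joint passes its speed limit or range.

## Working session

There is one attempt and no reset: what is moved stays moved. The work goes in short steps, Python scripts to look and compute and a tool call to move; the robot and the scene stay as the last step left them, time stands still between calls to the robot, and variables do not carry over. Pictures are saved under pics/ and viewed, at most 12 in all, crops included, and the job is handed in when it is done.

Besides the shell and the picture viewer there is one more tool, called by a JSON object that holds its "name" and its "arguments", one argument or row to a line. move_arm: Moves the arm, as the interface text tells. Its arguments: {"type":"object","properties":{"series":{"type":"array","items":{"type":"array","items":{"type":"number"}}}},"required":["series"]}

```bash
ls; mkdir -p pics; python3 - <<'E'
from cell import telemetry,cams,bot
import cv2,numpy as np
print(telemetry.observe())
print([a for a in dir(bot) if a[0]!='_'])
ims=[]
for n in ("scene","side"):
    im=cams.grab_frame(n);cv2.imwrite(f'pics/{n}0.png',im)
    print(n,cams.camera_model(n))
print(cams.camera_model("wrist"))
E
```

```text
pics
{'clock': 0.0, 'q': array([-9.32415638e-01,  3.85562824e-01,  6.59302619e-03, -5.01459119e-04,
       -1.19399902e+00, -2.58619045e-01]), 'qd': array([-1.13566717e-03,  2.13454557e-03,  1.03007736e-03,  1.40648752e-03,
       -3.56581069e-04, -3.26872967e-05]), 'joint_torque': array([-9.07180638e-04, -3.92291415e+01,  1.88404083e+01,  4.18636858e+00,
       -4.64248602e-03,  2.28727288e-05]), 'ee_pos': array([ 231.49075205, -579.90428464,  230.20460412]), 'tcp_rot': array([-1.88650898e-01,  9.82043586e-01,  1.07986179e-03, -2.61018589e-04]), 'ft_force': array([-1.07752388,  0.71486233,  0.64943269]), 'ft_torque': array([-0.03127094, -0.00636578,  0.02316396]), 'grip_force': 0.0, 'grip_width': 85.270742321138}
['IKError', 'grip_depth']
scene {'vfov': 48.46080041022124, 'cx': 255.7689564773145, 'cy': 192.48539751502238, 'R': array([[ 0.6758793 ,  0.73697722, -0.00719359],
       [ 0.49065211, -0.45721569, -0.74176433],
       [-0.54995244,  0.49781361, -0.67062205]]), 't': array([-315.59204033, -155.83356204, 1731.73167683])}
side {'vfov': 57.37670835087728, 'cx': 262.55748582675767, 'cy': 193.37033454970958, 'R': array([[-0.75690588, -0.65341074, -0.01216105],
       [-0.50528843,  0.59692081, -0.62319271],
       [ 0.41445999, -0.46555339, -0.78197376]]), 't': array([344.09961898, 281.82727275, 940.31562526])}
{'vfov': 61.33360869157945, 'cx': 260.160753958002, 'cy': 188.66142081427134, 'mount': array([[ 2.14813120e-04, -9.55763843e-01, -2.94135054e-01,
         7.48612074e+01],
       [ 9.99999550e-01, -6.64364234e-05,  9.46199887e-04,
        -1.61696972e+00],
       [-9.23884921e-04, -2.94135125e-01,  9.55763399e-01,
        -1.41803832e+02],
       [ 0.00000000e+00,  0.00000000e+00,  0.00000000e+00,
         1.00000000e+00]])}
```

View pics/scene0.png

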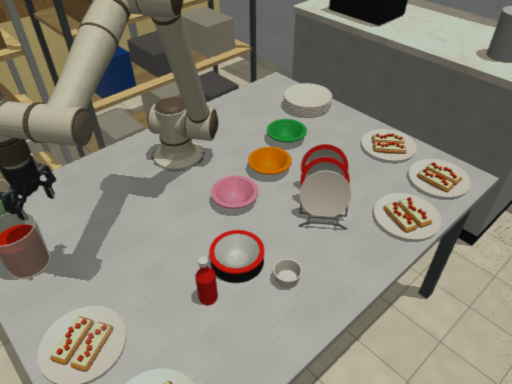

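View pics/side0.png

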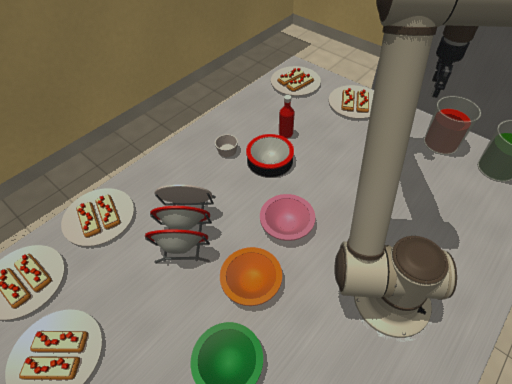

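```bash
cat > h.py <<'E'
import cv2,numpy as np
from cell import cams,telemetry
from scipy.spatial.transform import Rotation as Ro
from scipy.optimize import minimize
M={n:cams.camera_model(n) for n in("scene","side")}
def wristmodel(st):
    m=dict(cams.camera_model("wrist")); T=np.eye(4); T[:3,:3]=Ro.from_quat(st['tcp_rot']).as_matrix(); T[:3,3]=st['ee_pos']
    W=np.linalg.inv(T@m['mount']); m['R']=W[:3,:3]; m['t']=W[:3,3]; return m
def proj(m,X):
    c=np.atleast_2d(X)@np.array(m['R']).T+m['t']; f=192/np.tan(np.radians(m['vfov']/2))
    return c[:,:2]/c[:,2:]*f+[m['cx'],m['cy']]
def ray(m,uv,z):
    f=192/np.tan(np.radians(m['vfov']/2)); R=np.array(m['R']); d=R.T@[(uv[0]-m['cx'])/f,(uv[1]-m['cy'])/f,1]
    C=-R.T@m['t']; return C+d*(z-C[2])/d[2]
A=np.linspace(0,2*np.pi,90)
def circ(T,r,z): return np.c_[r*np.cos(A),r*np.sin(A),0*A+z]@T[:3,:3].T+T[:3,3]
def frame(xr,yr,yaw,lean,zr):   # rim centre -> body pose
    T=np.eye(4); x=np.array([np.cos(yaw)*np.cos(lean),np.sin(yaw)*np.cos(lean),np.sin(lean)])
    y=np.array([-np.sin(yaw),np.cos(yaw),0]); T[:3,:3]=np.c_[y,np.cross(x,y),x]; T[:3,3]=np.array([xr,yr,zr])-41*x; return T
S=4
def fill(img,m,P,v):
    h=cv2.convexHull(((proj(m,P)+.5)*S*16).astype(np.int32)); cv2.fillConvexPoly(img,h,v,shift=4)
def drawcover(img,m,T):
    C=-np.array(m['R']).T@m['t']; front=(C-T[:3,3])@T[:3,2]>44
    rim=np.r_[circ(T,84,38),circ(T,84,44)]
    dome=np.r_[circ(T,26,0),circ(T,48,18),circ(T,66,38)]
    if front: fill(img,m,dome,0); fill(img,m,rim,255); fill(img,m,circ(T,67,44),0)
    else: fill(img,m,rim,255); fill(img,m,dome,0)
def red(im):
    h=cv2.cvtColor(im,cv2.COLOR_BGR2HSV).astype(int); return (((h[...,0]<8)|(h[...,0]>172))&(h[...,1]>150)&(h[...,2]>50)).astype(float)
E
python3 - <<'E'
from h import *
for n,ps in(("scene",[(325,148),(325,162),(327,168)]),("side",[(178,233),(180,209),(185,188)])):
    for p in ps: print(n,ray(M[n],p,174).round())
for n,p in(("scene",(237,252)),("side",(271,153))): print(n,ray(M[n],p,49).round())
big=[]
for n,(x,y) in(("scene",(270,125)),("side",(130,170))):
    im=cv2.imread(f'pics/{n}0.png'); big.append(cv2.resize(im[y:y+110,x:x+110],None,fx=3.6,fy=3.6,interpolation=cv2.INTER_CUBIC))
cv2.imwrite('pics/z.png',np.hstack(big))
E
```

```text
scene [523. 272. 174.]
scene [574. 213. 174.]
scene [599. 193. 174.]
side [484. 284. 174.]
side [537. 232. 174.]
side [581. 176. 174.]
scene [ 585. -185.   49.]
side [ 567. -176.   49.]
```

View pics/z.png

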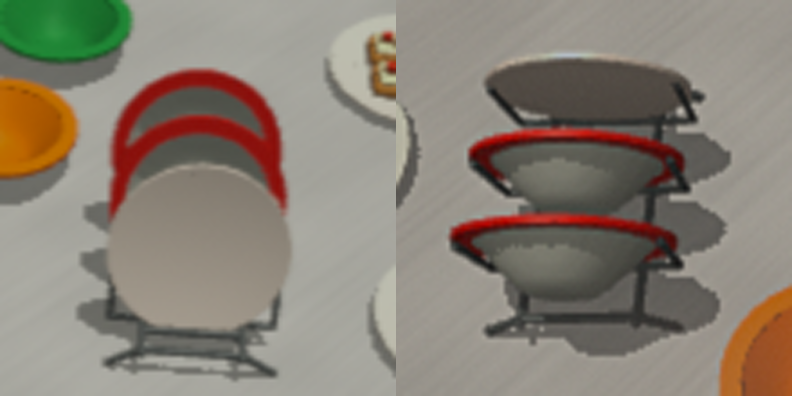

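```bash
cat > fit.py <<'E'
from h import *
L=np.radians(20)
I={n:cv2.imread(f'pics/{n}0.png') for n in M}
def roi(n,x0,x1,y0,y1):
    m=np.zeros((384,512)); m[y0:y1,x0:x1]=1; return red(I[n])*m
def render(n,Ts,plate=None):
    m=M[n]; img=np.zeros((384*S,512*S),np.uint8); C=-np.array(m['R']).T@m['t']
    items=[(np.linalg.norm(C-T[:3,3]),T,0) for T in Ts]
    if plate is not None: items.append((np.linalg.norm(C-plate[:3,3]),plate,1))
    for d,T,k in sorted(items,key=lambda i:-i[0]):
        if k: fill(img,m,np.r_[circ(T,84,34.5),circ(T,84,47.5)],0)
        else: drawcover(img,m,T)
    return cv2.resize(img,(512,384),interpolation=cv2.INTER_AREA)/255.
def fit(cost,x0,st):
    x=np.array(x0,float)
    for s in(1,.3,.3):
        sim=np.vstack([x]+[x+s*np.eye(len(x))[i]*st[i] for i in range(len(x))])
        r=minimize(cost,x,method='Nelder-Mead',options=dict(initial_simplex=sim,maxiter=250,xatol=.05,fatol=.1)); x=r.x
    return x,r.fun
R1={"scene":roi("scene",290,360,140,200),"side":roi("side",140,220,200,260)}
R2={"scene":roi("scene",205,270,225,285),"side":roi("side",240,300,130,180)}
# bottle lies partly in R2 scene: cut
R2["scene"][262:,:222]=0
def TT(p):
    u=np.array([np.cos(p[4]),np.sin(p[4])]); q=p[2:4]+74*u
    return [frame(*p[:2],p[4],L,p[5]),frame(*p[2:4],p[4],L,p[5])],frame(*q,p[4],L,p[5])
def c1(p,ns=("scene","side")):
    a,b=TT(p); return sum(abs(render(n,a,b)-R1[n]).sum() for n in ns)
def c2(p,ns=("scene","side")):
    T=frame(p[0],p[1],0,np.pi/2,49); return sum(abs(render(n,[T])-R2[n])[(slice(0,262) if n=="scene" else slice(None))].sum() for n in ns)
if __name__=="__main__":
    for ns in(("scene","side"),("scene",),("side",)):
        x,f=fit(lambda p:c2(p,ns),[576,-180],[15,15]); print('base',x.round(1),f)
    print(R1['scene'].sum(),R1['side'].sum(),R2['scene'].sum())
    x,f=fit(c1,[530,250,582,198,-.8,95],[12,12,12,12,.1,3]); print('covers',x.round(3),f, 'sep',x[2:4]-x[:2])
    x2,f=fit(lambda p:c1(np.r_[p,95]),x[:5],[8,8,8,8,.05]); print('z95',x2.round(3),f,x2[2:4]-x2[:2])
    np.save('c.npy',x)
E
python3 fit.py
```

```text
base [ 579.8 -182.9] 230.8901960784314
base [ 579.6 -182.5] 76.45882352941176
base [ 579.8 -183.2] 151.1058823529412
619.0 461.0 629.0
covers [528.753 271.303 577.831 216.678  -0.851  94.387] 336.30980392156863 sep [ 49.07870843 -54.62435123]
z95 [528.916 271.719 577.784 216.591  -0.853] 338.99215686274505 [ 48.86836018 -55.12727939]
```

```bash
cat > plan.py <<'E'
from h import *
import sys,json
from scipy.linalg import logm,expm
def cur():
    s=telemetry.observe(); T=np.eye(4); T[:3,:3]=Ro.from_quat(s['tcp_rot']).as_matrix(); T[:3,3]=s['ee_pos']
    open('log.txt','a').write(json.dumps([list(s['q']),list(s['ee_pos']),list(s['tcp_rot'])])+'\n'); return s,T
def pose(p,z,y):
    z=np.array(z,float);z/=np.linalg.norm(z); y=np.array(y,float); y-=z*(y@z); y/=np.linalg.norm(y)
    T=np.eye(4); T[:3,:3]=np.c_[np.cross(y,z),y,z]; T[:3,3]=p; return T
def seg(T0,T1,n=None,tag='',vmax=40,wmax=5.8):
    D=np.linalg.inv(T0)@T1; rv=Ro.from_matrix(D[:3,:3]).as_rotvec(degrees=True)
    X=np.real(logm(D)) if np.linalg.norm(rv)>1e-6 else D-np.eye(4)
    if n is None: n=int(np.ceil(max(np.linalg.norm(X[:3,3])/vmax,np.linalg.norm(rv)/wmax,1)))
    E=expm(X/n); r=Ro.from_matrix(E[:3,:3]).as_rotvec(degrees=True)/6
    print(tag,n,'x',(E[:3,3]/1000).round(4).tolist()+r.round(3).tolist(),'end',T1[:3,3].round(0)); return T1
def lean(c,yaw=-.846):
    l=np.radians(20); u=np.array([np.cos(yaw),np.sin(yaw),0]); k=np.array([0,0,1.])
    return u*np.cos(l)+k*np.sin(l), -u*np.sin(l)+k*np.cos(l)
CM=np.array([577.8,216.7,94.7]); CB=np.array([528.8,271.4,94.7]); BASE=np.array([579.8,-182.9])
E
python3 - <<'E'
from plan import *
s,T=cur(); a,w=lean(CM)
P=pose(CM+178*w,-w,-a); G=pose(CM+68*w,-w,-a)
seg(T,P,tag='pre'); seg(P,G,tag='in')
for n,ps in(("scene",[(235,192),(270,160),(287,272),(207,300)]),("side",[(288,218),(251,275),(227,153),(287,135)])):
    print(n,[ray(M[n],p,z)[:2].round() for p,z in zip(ps,(30,30,0,0))])
E
```

```text
pre 23 x [-0.0305, 0.0242, -0.0051, 0.144, -0.025, -0.142] end [537. 262. 262.]
in 3 x [0.0, -0.0, 0.0367, -0.0, -0.0, -0.0] end [562. 234. 159.]
scene [array([359.,  -1.]), array([310., 218.]), array([715., -99.]), array([ 629., -337.])]
side [array([360., -10.]), array([321., 203.]), array([ 722., -110.]), array([ 614., -328.])]
```

{"name": "move_arm", "arguments": {
  "series": [
    [-0.0305, 0.0242, -0.0051, 0.144, -0.025, -0.142, 0.5],
    [-0.0305, 0.0242, -0.0051, 0.144, -0.025, -0.142, 0.5],
    [-0.0305, 0.0242, -0.0051, 0.144, -0.025, -0.142, 0.5],
    [-0.0305, 0.0242, -0.0051, 0.144, -0.025, -0.142, 0.5],
    [-0.0305, 0.0242, -0.0051, 0.144, -0.025, -0.142, 0.5],
    [-0.0305, 0.0242, -0.0051, 0.144, -0.025, -0.142, 0.5],
    [-0.0305, 0.0242, -0.0051, 0.144, -0.025, -0.142, 0.5],
    [-0.0305, 0.0242, -0.0051, 0.144, -0.025, -0.142, 0.5],
    [-0.0305, 0.0242, -0.0051, 0.144, -0.025, -0.142, 0.5],
    [-0.0305, 0.0242, -0.0051, 0.144, -0.025, -0.142, 0.5]
  ]
}}

```text
clock: 0.93
ee_pos: [400.6, -226.6, 268.4]
tcp_rot: [-0.261, 0.962, -0.072, 0.027]
ft_force: [1.6, -0.1, -0.1]
grip_width: 42.5
grip_force: 0.0
```

{"name": "move_arm", "arguments": {
  "series": [
    [-0.0305, 0.0242, -0.0051, 0.144, -0.025, -0.142, 0.5],
    [-0.0305, 0.0242, -0.0051, 0.144, -0.025, -0.142, 0.5],
    [-0.0305, 0.0242, -0.0051, 0.144, -0.025, -0.142, 0.5],
    [-0.0305, 0.0242, -0.0051, 0.144, -0.025, -0.142, 0.5],
    [-0.0305, 0.0242, -0.0051, 0.144, -0.025, -0.142, 0.5],
    [-0.0305, 0.0242, -0.0051, 0.144, -0.025, -0.142, 0.5],
    [-0.0305, 0.0242, -0.0051, 0.144, -0.025, -0.142, 0.5],
    [-0.0305, 0.0242, -0.0051, 0.144, -0.025, -0.142, 0.5],
    [-0.0305, 0.0242, -0.0051, 0.144, -0.025, -0.142, 0.5],
    [-0.0305, 0.0242, -0.0051, 0.144, -0.025, -0.142, 0.5]
  ]
}}

```text
clock: 1.77
ee_pos: [513.3, 149.1, 268.7]
tcp_rot: [-0.33, 0.932, -0.142, 0.054]
ft_force: [0.5, -0.9, -0.0]
grip_width: 42.7
grip_force: 0.0
```

```bash
python3 - <<'E'
from plan import *
s,T=cur(); a,w=lean(CM)
P=pose(CM+178*w,-w,-a); G=pose(CM+68*w,-w,-a)
print(s['clock'],s['q'].round(3),T[:3,3].round(1),s['grip_width'])
seg(T,P,tag='pre')
E
```

```text
1.7667 [ 0.748  0.16  -0.368  0.347 -1.083 -1.808] [513.3 149.1 268.7] 42.673009875523775
pre 3 x [-0.0304, 0.0233, -0.0052, 0.138, -0.025, -0.136] end [537. 262. 262.]
```

{"name": "move_arm", "arguments": {
  "series": [
    [-0.0304, 0.0233, -0.0052, 0.138, -0.025, -0.136, 0.5],
    [-0.0304, 0.0233, -0.0052, 0.138, -0.025, -0.136, 0.5],
    [-0.0304, 0.0233, -0.0052, 0.138, -0.025, -0.136, 0.5],
    [0, 0, 0, 0, 0, 0, 0.5]
  ]
}}

```text
clock: 2.1
ee_pos: [538.9, 266.2, 259.9]
tcp_rot: [-0.352, 0.92, -0.163, 0.062]
ft_force: [0.4, -0.8, -0.1]
grip_width: 42.9
grip_force: 0.0
```

```bash
python3 - <<'E'
from plan import *
s,T=cur(); a,w=lean(CM); m=wristmodel(s)
im=cams.grab_frame("wrist"); 
for c in(CM,CB):
    F=frame(c[0],c[1],-.846,np.radians(20),c[2])
    for r,z in((84,44),(84,38),(67,44)):
        cv2.polylines(im,[(proj(m,circ(F,r,z))).round().astype(np.int32)],True,(0,255,0),1)
cv2.imwrite('pics/w1.png',im)
P=pose(CM+178*w,-w,-a); G=pose(CM+68*w,-w,-a)
print(s['clock'],s['q'].round(3),T[:3,3].round(1)); seg(T,P,tag='pre'); seg(T,G,tag='in')
E
```

```text
2.1 [ 0.886  0.303 -0.224  0.383 -1.131 -1.906] [538.9 266.2 259.9]
pre 1 x [0.0037, -0.0025, -0.0013, -0.005, 0.01, 0.048] end [537. 262. 262.]
in 3 x [0.0012, -0.0008, 0.0362, -0.002, 0.003, 0.016] end [562. 234. 159.]
```

View pics/w1.png

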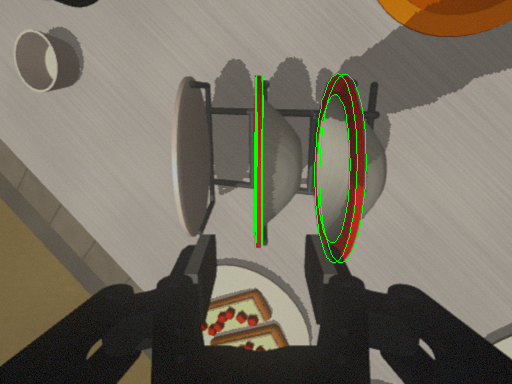

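{"name": "move_arm", "arguments": {
  "series": [
    [0.0012, -0.0008, 0.027, -0.002, 0.003, 0.016, 0.45],
    [0.0012, -0.0008, 0.027, -0.002, 0.003, 0.016, 0.45],
    [0.0012, -0.0008, 0.027, -0.002, 0.003, 0.016, 0.45],
    [0, 0, 0.018, 0, 0, 0, 0.45],
    [0, 0, 0.007, 0, 0, 0, 0.45],
    [0, 0, 0, 0, 0, 0, 0.45]
  ]
}}

```text
clock: 2.65
ee_pos: [559.9, 227.0, 161.8]
tcp_rot: [-0.346, 0.922, -0.163, 0.059]
ft_force: [-0.8, 0.5, 0.0]
grip_width: 38.4
grip_force: 0.0
```

```bash
python3 - <<'E'
from plan import *
s,T=cur(); a,w=lean(CM)
G=pose(CM+68*w,-w,-a)
d=T[:3,3]-CM; print(s['clock'],'a,w,v',d@a,d@w,d@np.cross(w,a),s['ft_force']); seg(T,G,tag='in')
E
```

```text
2.65 a,w,v 4.525328787896105 69.72103780974238 -6.611575733635961 [-0.77743993  0.53185981  0.0182126 ]
in 1 x [-0.0066, 0.0046, 0.0017, 0.011, -0.054, -0.065] end [562. 234. 159.]
```

{"name": "move_arm", "arguments": {
  "series": [
    [0, 0, 0, 0, 0, 0, 0.45],
    [0, 0, 0, 0, 0, 0, 0.45]
  ]
}}

```text
clock: 2.82
ee_pos: [561.2, 229.7, 165.0]
tcp_rot: [-0.346, 0.922, -0.161, 0.063]
ft_force: [-0.5, 0.9, 1.1]
grip_width: 38.4
grip_force: 0.0
```

```bash
python3 - <<'E'
from plan import *
s,T=cur(); a,w=lean(CM)
G=pose(CM+68*w,-w,-a)
d=T[:3,3]-CM; print(s['clock'],'a,w,v',d@a,d@w,d@np.cross(w,a),s['ft_force']); seg(T,G,tag='in')
E
```

```text
2.8167 a,w,v 4.562858035963239 73.17454914856276 -3.788820652195654 [-0.54870819  0.86605564  1.12187656]
in 1 x [-0.0037, 0.0046, 0.0052, 0.011, 0.017, -0.067] end [562. 234. 159.]
```

{"name": "move_arm", "arguments": {
  "series": [
    [-0.004, 0.0045, 0.004, 0, 0, 0, 0.45],
    [0, 0, 0, 0, 0, 0, 0.45],
    [0, 0, 0, 0, 0, 0, 0.45]
  ]
}}

```text
clock: 3.07
ee_pos: [561.7, 234.5, 158.4]
tcp_rot: [-0.346, 0.922, -0.162, 0.062]
ft_force: [0.0, -0.5, -0.0]
grip_width: 38.8
grip_force: 0.0
```

```bash
python3 - <<'E'
from plan import *
s,T=cur(); a,w=lean(CM)
G=pose(CM+68*w,-w,-a)
d=T[:3,3]-CM; print(s['clock'],'a,w,v',d@a,d@w,d@np.cross(w,a),s['ft_force'],s['qd'].round(3)); seg(T,G,tag='in')
E
```

```text
3.0667 a,w,v -0.7475028359865299 68.09941069920957 -0.19810366848026195 [ 0.0029134  -0.4520613  -0.02731931] [-0.003 -0.001 -0.005 -0.001 -0.001  0.   ]
in 1 x [-0.0002, -0.0007, 0.0001, 0.013, -0.002, -0.057] end [562. 234. 159.]
```

Right on target; close, then draw out along the lean.

{"name": "move_arm", "arguments": {
  "series": [
    [0, 0, 0, 0, 0, 0, 0],
    [0, 0, 0, 0, 0, 0, 0],
    [0, 0, 0, 0, 0, 0, 0],
    [0, 0, 0, 0, 0, 0, 0],
    [0, 0, 0, 0, 0, 0, 0]
  ]
}}

```text
clock: 3.48
ee_pos: [561.9, 233.8, 158.4]
tcp_rot: [-0.346, 0.922, -0.162, 0.062]
ft_force: [0.5, 0.1, 0.7]
grip_width: 4.5
grip_force: 61.0
```

{"name": "move_arm", "arguments": {
  "series": [
    [0, 0, 0, 0, 0, 0, 0],
    [0, 0, -0.004, 0, 0, 0, 0],
    [0, 0, -0.01, 0, 0, 0, 0]
  ]
}}

```text
clock: 3.73
ee_pos: [557.6, 236.1, 169.8]
tcp_rot: [-0.346, 0.922, -0.163, 0.059]
ft_force: [0.3, -0.8, -3.0]
grip_width: 4.1
grip_force: 60.6
```

{"name": "move_arm", "arguments": {
  "series": [
    [0, 0, -0.025, 0, 0, 0, 0],
    [0, 0, -0.035, 0, 0, 0, 0],
    [0, 0, -0.038, 0, 0, 0, 0],
    [0, 0, -0.038, 0, 0, 0, 0],
    [0, 0, -0.035, 0, 0, 0, 0],
    [0, 0, -0.025, 0, 0, 0, 0],
    [0, 0, 0, 0, 0, 0, 0]
  ]
}}

```text
clock: 4.32
ee_pos: [514.8, 290.5, 362.6]
tcp_rot: [-0.346, 0.922, -0.159, 0.067]
ft_force: [0.5, 0.9, -1.6]
grip_width: 4.1
grip_force: 60.7
```

```bash
python3 - <<'E'
from plan import *
s,T=cur(); a,w=lean(CM)
d=T[:3,3]-CM; print(s['clock'],'a,w,v',d@a,d@w,d@np.cross(w,a),s['ft_force'],s['q'].round(3),s['grip_width'])
# kinematic fit
D=[json.loads(l) for l in open('log.txt')]
from scipy.optimize import least_squares
R=Ro.from_euler
def fk(q,p):
    a1,d1,l2,a3,l4,d6,b1,o6,o5,o2,o3,ly=p
    A=R('z',q[0]+b1); x=A.apply([a1,ly,d1]); 
    A=A*R('y',q[1]+o2); x=x+A.apply([0,0,l2]); A=A*R('y',q[2]+o3); x=x+A.apply([l4,0,a3])
    A=A*R('x',q[3]); A=A*R('y',-q[4]+o5); x=x+A.apply([d6,0,0]); A=A*R('x',q[5]+o6)*R('y',np.pi/2); return x,A
def res(p):
    o=[]
    for q,x,r in D:
        X,A=fk(q,p); o+=list(X-x); o+=list((A.inv()*Ro.from_quat(r)).as_rotvec()*300)
    for v,n in zip(p,p0): o.append((v-n)*.003)
    return o
best=None
for b1 in(0,-.26):
  for o6 in np.arange(-3,3.2,.75):
    for s4 in (1,):
      p0=np.array([100,400,400,20,400,250,b1,o6,0,0,0,0.])
      r=least_squares(res,p0)
      if best is None or r.cost<best.cost: best=r
print(best.cost,best.x.round(3)); print(np.array(best.fun).reshape(-1)[:len(D)*6].reshape(-1,6).round(1)); np.save('kin.npy',best.x)
E
```

```text
4.3167 a,w,v 0.47963385808335224 284.9149846724666 1.798014285732855 [ 0.48211907  0.89567511 -1.62019954] [ 0.949  0.241 -0.044  0.347 -1.366 -1.887] 4.11942896546769
303434.39018043806 [-2.12304e+02  2.20619e+02  8.16945e+02 -2.53244e+02  1.83341e+02
 -7.27960e+01 -1.33800e+00 -1.10000e-01 -1.18000e+00  1.04500e+00
  2.73000e-01  4.74599e+02]
[[-8.180e+01  2.080e+01  3.040e+01  5.760e+01 -2.900e+00 -6.826e+02]
 [ 5.720e+01  4.300e+01  2.940e+01 -7.430e+01  2.580e+01  8.180e+01]
 [-1.540e+01  8.600e+00 -1.160e+01  3.710e+01  2.880e+01  1.312e+02]
 [-1.400e+00  4.100e+00 -3.000e+00 -5.770e+01  1.900e+00  1.018e+02]
 [-3.800e+00  2.700e+00 -3.600e+00 -5.670e+01 -2.000e-01  1.024e+02]
 [-6.300e+00  1.400e+00 -4.200e+00 -5.530e+01 -6.000e-01  1.057e+02]
 [-2.420e+01  1.650e+01 -3.740e+01  1.417e+02  3.600e+01  1.596e+02]]
```

```bash
cat > kin.py <<'E'
from plan import *
from scipy.optimize import least_squares
import itertools
R=Ro.from_euler
def fk(q,p,s):
    a1,d1,l2,a3,l4,d6,b1,o6,o5,o2,o3,ly=p
    A=R('z',q[0]+b1); x=A.apply([a1,ly,d1])
    A=A*R('y',s[0]*q[1]+o2); x=x+A.apply([0,0,l2]); A=A*R('y',s[1]*q[2]+o3); x=x+A.apply([l4,0,a3])
    A=A*R('x',s[2]*q[3]); A=A*R('y',s[3]*q[4]+o5); x=x+A.apply([d6,0,0]); A=A*R('x',s[4]*q[5]+o6)*R('y',np.pi/2); return x,A
def run():
    D=[json.loads(l) for l in open('log.txt')]
    best=(1e18,)
    for s in itertools.product((1,-1),repeat=5):
      if s[0]<0: continue
      for b1 in(0,-.26):
       for o6 in(-2.3,-.7,.8,2.3):
        p0=np.array([50,350,400,20,400,250,b1,o6,0,0,0,0.])
        def res(p):
            o=[]
            for q,x,r in D:
                X,A=fk(q,p,s); o+=list(X-x); o+=list((A.inv()*Ro.from_quat(r)).as_rotvec()*300)
            return np.r_[o,(p-p0)*np.r_[[.01]*6,[3]*6]]
        r=least_squares(res,p0,max_nfev=40)
        if r.cost<best[0]: best=(r.cost,s,r.x,r.fun); 
    return best
if __name__=="__main__":
    b=run(); print(b[0],b[1],b[2].round(3)); print(np.abs(b[3][:-12].reshape(-1,6)).max(0)); np.savez('kin.npz',p=b[2],s=b[1])
E
time python3 kin.py
```

```text
1643.9963225074403 (1, -1, -1, -1, -1) [-1.25690e+01  2.24239e+02  5.13959e+02  6.29300e+01  2.92446e+02
  3.24223e+02 -2.46000e-01 -1.81600e+00 -3.30000e-02  3.28000e-01
 -3.66000e-01 -1.03300e+00]
[13.75002805 22.78285081 22.19704788 21.26584559  4.65045518  0.37161884]
real	1m4.946s
user	1m5.214s
sys	0m0.172s
```

```bash
python3 - <<'E'
from kin import *
D=[json.loads(l) for l in open('log.txt')]
k=np.load('kin.npz'); s=k['s']
for b1,reg in((-.259,.1),(-.259,.01)):
    p0=k['p'].copy(); p0[6]=b1; p0[[8,11]]=0;p0[7]=-np.pi/2-.259
    def res(p):
        o=[]
        for q,x,r in D:
            X,A=fk(q,p,s); o+=list(X-x); o+=list((A.inv()*Ro.from_quat(r)).as_rotvec()*300)
        return np.r_[o,(p-p0)*np.r_[[.01]*6,[3]*6]*reg]
    r=least_squares(res,p0); print(r.cost,r.x.round(3)); print(r.fun[:-12].reshape(-1,6).round(1))
E
```

```text
1315.5835558340048 [-1.88170e+01  1.81787e+02  5.46379e+02  5.29810e+01  2.99300e+02
  3.02723e+02 -1.38000e-01 -1.70800e+00 -1.50000e-02  2.92000e-01
 -3.16000e-01 -6.97710e+01]
[[ 11.8  -9.5  20.4 -11.6   1.5   0. ]
 [  0.3  14.8  17.5   0.5  -1.   -0.2]
 [ -4.4  -3.9  -8.2   2.1  -2.9   0.1]
 [  1.7  -4.5  -2.2   1.9  -2.9   0. ]
 [  1.6  -5.   -2.5   1.6  -2.9   0. ]
 [  1.6  -5.6  -3.2   1.7  -2.9   0. ]
 [-10.2  -6.  -21.8   1.9  -2.8   0. ]]
729.5982581038613 [-4.55710e+01  1.14982e+02  5.92129e+02  4.59350e+01  3.07523e+02
  2.62430e+02  4.50000e-02 -1.52100e+00 -9.00000e-03  2.49000e-01
 -2.26000e-01 -1.83304e+02]
[[  6.7  -2.7  21.1   4.1  -1.3  -1.3]
 [  2.3   1.3  17.1   0.2   0.    0.2]
 [ -2.4  -0.5  -8.6  -0.3   0.7   0.2]
 [  1.4  -2.   -2.1   0.3   0.5   0.2]
 [  0.9  -2.4  -2.6   0.4   0.5   0.2]
 [  1.   -2.4  -3.3   0.4   0.5   0.2]
 [ -4.6  -2.  -21.5  -0.6   0.8   0.2]]
```

```bash
cat > kin2.py <<'E'
from kin import *
D=[json.loads(l) for l in open('log.txt')]
s=(1,-1,-1,-1,-1); rng=np.random.default_rng(0); out=[]
def mk(p0,reg,fixed=None):
    def res(p):
        o=[]
        for q,x,r in D:
            X,A=fk(q,p,s); o+=list(X-x); o+=list((A.inv()*Ro.from_quat(r)).as_rotvec()*300)
        return np.r_[o,(p-p0)*reg]
    return res
for i in range(12):
    p0=np.r_[rng.uniform(-150,150),rng.uniform(100,500),rng.uniform(200,600),rng.uniform(-200,200),rng.uniform(200,600),rng.uniform(120,350),-.259,-1.83,0,rng.uniform(-.5,.5),0,0]
    p0[10]=-p0[9]
    reg=np.r_[[.002]*6,20,20,20,.1,.1,.5]
    r=least_squares(mk(p0,reg),p0,max_nfev=150); out.append((r.cost,r.x,r.fun))
out.sort(key=lambda t:t[0])
for o in out[:4]: print(round(o[0],1),o[1].round(3).tolist())
print(out[0][2][:-12].reshape(-1,6).round(1)); np.savez('kin.npz',p=out[0][1],s=s)
E
python3 kin2.py
```

```text
1496.1 [-14.709, 204.632, 529.073, 57.893, 295.635, 314.505, -0.198, -1.769, -0.024, 0.311, -0.345, -31.714]
1496.1 [-14.719, 204.649, 529.069, 57.898, 295.634, 314.513, -0.198, -1.769, -0.024, 0.311, -0.345, -31.713]
1496.1 [-14.709, 204.653, 529.063, 57.897, 295.631, 314.515, -0.198, -1.769, -0.024, 0.311, -0.345, -31.712]
1496.1 [-14.707, 204.662, 529.055, 57.895, 295.633, 314.516, -0.198, -1.769, -0.024, 0.311, -0.345, -31.712]
[[ 12.7 -12.3  20.3 -17.    1.1  -0. ]
 [  0.7  19.3  17.7   0.4  -1.3  -0.3]
 [ -5.3  -4.9  -8.2   2.7  -3.8   0.1]
 [  1.5  -5.2  -2.2   2.5  -3.9   0.1]
 [  1.6  -5.8  -2.5   2.   -3.9   0.1]
 [  1.5  -6.6  -3.2   2.3  -3.9   0.1]
 [-12.2  -7.1 -22.    2.4  -3.7   0.1]]
```

```bash
sed -i 's/a1,d1,l2,a3,l4,d6,b1,o6,o5,o2,o3,ly=p/a1,d1,l2,a3,l4,d6,b1,o6,o5,o2,o3,ly,e=p/; s/apply(\[d6,0,0\])/apply([d6,0,e])/' kin.py; sed -i 's/,0,0\]$/,0,0,0]/; s/20,20,20,.1,.1,.5\]/20,20,20,.1,.1,.5,.002]/; s/:-12\]/:-13]/' kin2.py; python3 kin2.py
```

```text
1481.1 [9.891, 189.508, 528.94, 59.869, 299.679, 297.695, -0.198, -1.767, -0.031, 0.309, -0.336, -31.698, -27.695]
1481.1 [9.862, 189.535, 528.936, 59.872, 299.676, 297.714, -0.198, -1.767, -0.031, 0.309, -0.336, -31.697, -27.676]
1481.1 [9.876, 189.537, 528.93, 59.872, 299.674, 297.714, -0.198, -1.767, -0.031, 0.309, -0.336, -31.696, -27.68]
1481.1 [9.889, 189.537, 528.913, 59.878, 299.677, 297.706, -0.198, -1.767, -0.031, 0.309, -0.336, -31.696, -27.686]
[[ 12.3 -11.7  19.4 -17.    1.2  -0.6]
 [ -0.   19.6  16.9   0.8  -1.2  -0.3]
 [ -5.8  -3.7  -7.7   3.   -3.7   0.2]
 [  2.6  -6.6  -2.    3.1  -3.8   0.2]
 [  2.6  -7.2  -2.5   2.7  -3.8   0.2]
 [  2.7  -8.1  -3.1   2.9  -3.8   0.2]
 [-14.2  -4.1 -21.1   2.5  -3.6   0.2]]
```

```bash
cat > kin3.py <<'E'
from plan import *
from scipy.optimize import least_squares
import itertools
D=[json.loads(l) for l in open('log.txt')]
R=Ro.from_euler
def ori(q,o,s): return R('z',q[0]*s[0]+o[0])*R('y',q[1]+s[1]*q[2]+o[1])*R('x',s[2]*q[3]+o[2])*R('y',s[3]*q[4]+o[3])*R('x',s[4]*q[5]+o[4])*R('y',np.pi/2)
L=[]
for s in itertools.product((1,-1),repeat=5):
  for o0 in (-.26,1.3,2.9,-1.8):
   for o4 in(-2.3,-.7,.8,2.3):
    f=lambda o:np.r_[np.concatenate([(ori(q,o,s).inv()*Ro.from_quat(r)).as_rotvec() for q,x,r in D]),.001*o]
    r=least_squares(f,[o0,0,0,0,o4],max_nfev=60); L.append((r.cost,s,r.x.round(3).tolist()))
L.sort(key=lambda t:t[0])
for l in L[:14]: print(l)
E
python3 kin3.py
```

```text
(np.float64(1.2336882287878321e-06), (1, -1, -1, -1, -1), [0.0, 0.0, 0.0, -0.0, -1.571])
(np.float64(1.2336882287878328e-06), (1, -1, -1, -1, -1), [0.0, 0.0, 0.0, -0.0, -1.571])
(np.float64(1.2336882287878328e-06), (1, -1, -1, -1, -1), [0.0, 0.0, 0.0, -0.0, -1.571])
(np.float64(1.2336882287878332e-06), (1, -1, -1, -1, -1), [0.0, 0.0, 0.0, -0.0, -1.571])
(np.float64(1.2336882287878332e-06), (1, -1, -1, -1, -1), [0.0, 0.0, 0.0, -0.0, -1.571])
(np.float64(1.2336882287878334e-06), (1, -1, -1, -1, -1), [0.0, 0.0, 0.0, -0.0, -1.571])
(np.float64(1.2336882287878338e-06), (1, -1, -1, -1, -1), [0.0, 0.0, 0.0, -0.0, -1.571])
(np.float64(1.2336882287878345e-06), (1, -1, -1, -1, -1), [0.0, 0.0, 0.0, -0.0, -1.571])
(np.float64(1.2336882287912001e-06), (1, -1, -1, -1, -1), [0.0, 0.0, 0.0, -0.0, -1.571])
(np.float64(6.1684872566359005e-06), (1, -1, -1, 1, -1), [-0.0, -0.0, 3.142, 0.0, 1.571])
(np.float64(6.168487256635902e-06), (1, -1, -1, 1, -1), [-0.0, -0.0, 3.142, 0.0, 1.571])
(np.float64(6.168487256635903e-06), (1, -1, -1, 1, -1), [-0.0, -0.0, 3.142, 0.0, 1.571])
(np.float64(6.168489895696867e-06), (1, -1, -1, 1, -1), [-0.0, -0.0, -3.142, -0.0, 1.571])
(np.float64(6.168489895696868e-06), (1, -1, -1, 1, -1), [-0.0, -0.0, -3.142, -0.0, 1.571])
```

```bash
cat > kin4.py <<'E'
from plan import *
R=Ro.from_euler
def mats(q):
    A1=R('z',q[0]);A2=A1*R('y',q[1]);A3=A2*R('y',-q[2]);A4=A3*R('x',-q[3]);A5=A4*R('y',-q[4]);A6=A5*R('x',-q[5]-np.pi/2)*R('y',np.pi/2)
    return [A.as_matrix() for A in(A1,A2,A3,A4,A5)],A6
# link params: a1x,a1y,d1, l2x,l2z, l4x,l4z, e5x
def cols(q):
    m,_=mats(q); return np.c_[m[0][:,0],m[0][:,1],m[0][:,2],m[1][:,0],m[1][:,2],m[2][:,0],m[2][:,2],m[4][:,0],m[4][:,1]]
def fitk():
    D=[json.loads(l) for l in open('log.txt')]
    pri=np.array([0,-160,300,0,450,350,0,250,0.]); A=np.vstack([cols(q) for q,x,r in D]+[np.eye(9)*.003]); b=np.concatenate([x for q,x,r in D]+[pri*.003])
    p=np.linalg.lstsq(A,b,rcond=None)[0]; return p,(A@p-b)[:-9].reshape(-1,3)
def fk(q,p): return cols(q)@p, mats(q)[1]
LO=np.array([-3.14,-1.21,-1.07,-3.16,-2.99,-3.1]);HI=np.array([3.14,2.06,1.41,2.05,-.16,3.1])
from scipy.optimize import least_squares
def ik(T,q0,p):
    Rt=Ro.from_matrix(T[:3,:3])
    f=lambda q:(lambda X,A:np.r_[X-T[:3,3],(A.inv()*Rt).as_rotvec()*300])(*fk(q,p))
    r=least_squares(f,np.clip(q0,LO+.01,HI-.01),bounds=(LO,HI)); return r.x,r.cost
if __name__=="__main__":
    p,e=fitk(); print(p.round(1)); print(e.round(1))
E
python3 kin4.py
```

```text
[-0.000e+00 -1.000e-01  1.606e+02  1.000e-01  5.648e+02  4.218e+02
  0.000e+00  2.977e+02 -1.597e+02]
[[-0.  0.  0.]
 [ 0.  0.  0.]
 [-0. -0. -0.]
 [-0. -0. -0.]
 [-0. -0. -0.]
 [-0. -0. -0.]
 [-0.  0. -0.]]
```

```bash
cat > cand.py <<'E'
from kin4 import *
p,_=fitk(); s,T=cur(); q0=s['q']
print('jar',ray(M['scene'],(25,262),0)[:2].round(),ray(M['side'],(447,140),0)[:2].round())
t=np.radians(12)
def place(P,az,lift=0,t=t):
    h=np.array([np.cos(az),np.sin(az),0]);k=np.array([0,0,1.])
    zt=np.cos(t)*h-np.sin(t)*k; a=np.cos(t)*k+np.sin(t)*h
    c=np.array([P[0],P[1],26*np.sin(t)+41*np.cos(t)+lift]); return pose(c-68*zt,zt,-a)
if __name__=="__main__":
  for P in((430,-330),(400,-400),(640,0),(560,10)):
    for az in np.radians(np.arange(-180,180,30)):
        best=None
        for j4 in(-3,-2,-1.2,1.2):
            for j6 in(-2,0,2):
                q,c=ik(place(P,az,5),np.r_[np.arctan2(P[1],P[0]),.8,-.3,j4,-1.2,j6],p)
                if c<1:
                    m=np.minimum(q-LO,HI-q).min(); d=np.abs(q-q0).max()
                    if best is None or d<best[1]: best=(m,d,q)
        if best is not None: print(P,round(np.degrees(az)),'margin %.2f dist %.2f'%best[:2],best[2].round(2))
E
python3 cand.py
```

```text
jar [ 135. -668.] [ 136. -693.]
(430, -330) -180 margin 0.14 dist 1.16 [-0.21  1.14  0.36  0.25 -2.13 -2.96]
(430, -330) -150 margin 0.20 dist 1.01 [-0.02  1.   -0.09  0.54 -1.77 -2.9 ]
(430, -330) -120 margin 0.05 dist 1.16 [ 0.13  0.86 -0.6   0.9  -1.43 -3.05]
(430, -330) -30 margin 0.02 dist 2.58 [-1.44  1.14 -1.05 -2.24 -1.75 -2.66]
(430, -330) 0 margin 0.22 dist 4.77 [-1.41  0.75 -0.57 -1.68 -1.33  2.88]
(430, -330) 30 margin 0.56 dist 4.42 [-1.25  0.79 -0.16 -1.28 -1.52  2.54]
(430, -330) 60 margin 0.70 dist 4.29 [-1.08  0.92  0.22 -1.04 -1.83  2.4 ]
(430, -330) 90 margin 0.69 dist 4.29 [-0.88  1.06  0.56 -0.85 -2.16  2.41]
(430, -330) 120 margin 0.51 dist 4.48 [-0.66  1.18  0.77 -0.59 -2.41  2.59]
(430, -330) 150 margin 0.08 dist 4.90 [-0.43  1.22  0.69 -0.14 -2.4   3.02]
(400, -400) -180 margin 0.20 dist 1.26 [-0.31  1.14  0.33  0.35 -2.08 -2.9 ]
(400, -400) -150 margin 0.21 dist 1.08 [-0.13  0.99 -0.16  0.64 -1.7  -2.89]
(400, -400) -120 margin 0.01 dist 1.21 [-0.02  0.83 -0.68  1.06 -1.39 -3.09]
(400, -400) -30 margin 0.14 dist 2.50 [-1.55  0.9  -0.88 -2.14 -1.47 -2.96]
(40
[... 1065 characters left out ...]
0.18  1.25  0.84 -0.29 -2.5   2.87]
(560, 10) -150 margin 0.09 dist 1.12 [ 0.39  1.2   0.54  0.17 -2.26 -3.01]
(560, 10) -120 margin 0.23 dist 0.99 [ 0.59  1.07  0.09  0.48 -1.9  -2.87]
(560, 10) -90 margin 0.14 dist 1.07 [ 0.75  0.91 -0.41  0.8  -1.53 -2.96]
(560, 10) -60 margin 0.08 dist 4.90 [ 0.77  0.77 -0.92  1.36 -1.33  3.02]
(560, 10) 30 margin 0.09 dist 4.90 [-0.74  0.77 -0.66 -1.85 -1.32  3.01]
(560, 10) 60 margin 0.52 dist 4.46 [-0.61  0.77 -0.24 -1.39 -1.44  2.58]
(560, 10) 90 margin 0.70 dist 4.28 [-0.45  0.89  0.15 -1.11 -1.75  2.4 ]
(560, 10) 120 margin 0.75 dist 4.24 [-0.26  1.04  0.53 -0.92 -2.09  2.35]
(560, 10) 150 margin 0.59 dist 4.35 [-0.06  1.18  0.81 -0.72 -2.4   2.47]
```

```bash
cat > path.py <<'E'
from cand import *
def check(Ts,q):
    q=np.array(q); worst=9
    for A,B in zip(Ts[:-1],Ts[1:]):
        X=np.real(logm(np.linalg.inv(A)@B))
        for f in np.linspace(.2,1,5):
            q1,c=ik(A@expm(X*f),q,p); worst=min(worst,np.minimum(q1-LO,HI-q1).min())
            if c>1: print('IK fail',c,q1.round(2))
            st=np.abs(q1-q).max(); q=q1
        print('   q',q.round(2),'last step',st.round(2))
    print('margin',worst)
def blend(p0,p1,a0,a1,l0,n):
    # tool leaning angle l (deg) from down toward h (a az rotates)
    out=[]
    for f in np.arange(1,n+1)/n:
        az=a0+(a1-a0)*f; l=np.radians(l0*(1-f)**2 if 1 else 0); h=np.array([np.cos(az),np.sin(az),0]);k=np.array([0,0,1.])
        a=h*np.cos(l)+k*np.sin(l); w=-h*np.sin(l)+k*np.cos(l)
        out.append(pose(p0+(p1-p0)*f,-w,-a))
    return out
E
python3 - <<'E'
from path import *
t=np.radians(15); az=np.radians(85); P=(430,-370)
W=blend(T[:3,3],np.array([424,-420,340]),-.846,az,20,4)
F=place(P,az,25,t); G=place(P,az,0,t)
Ts=[T]+W+[F,G]
for i,(A,B) in enumerate(zip(Ts[:-1],Ts[1:])): seg(A,B,n=7 if i<4 else (14 if i==4 else 3),tag=str(i))
check(Ts,q0)
E
```

```text
jar [ 135. -668.] [ 136. -693.]
0 7 x [0.0231, -0.0111, 0.004, -0.204, -0.196, -0.776] end [492. 113. 357.]
1 7 x [0.0258, 0.003, 0.0005, -0.145, -0.112, -0.787] end [469. -65. 351.]
2 7 x [0.0199, 0.0166, -0.0001, -0.087, -0.043, -0.793] end [ 447. -242.  346.]
3 7 x [0.0075, 0.0248, 0.0005, -0.029, -0.009, -0.794] end [ 424. -420.  340.]
4 14 x [0.0001, 0.012, 0.0151, 0.893, -0.0, -0.0] end [ 424. -435.   89.]
5 3 x [0.0, 0.008, 0.0022, -0.0, 0.0, -0.0] end [ 424. -435.   64.]
   q [ 0.64  0.02 -0.23  0.16 -1.21 -0.95] last step 0.23
   q [ 0.2   0.01 -0.17 -0.01 -1.3   0.12] last step 0.22
   q [-0.19  0.12 -0.06 -0.02 -1.38  1.09] last step 0.19
   q [-0.51  0.28  0.13 -0.   -1.42  1.99] last step 0.17
   q [-0.94  1.03  0.61 -0.87 -2.16  2.34] last step 0.15
   q [-0.94  1.06  0.6  -0.86 -2.14  2.37] last step 0.01
margin 0.7348747658414978
```

{"name": "move_arm", "arguments": {
  "series": [
    [0.0231, -0.0111, 0.004, -0.204, -0.196, -0.776, 0],
    [0.0231, -0.0111, 0.004, -0.204, -0.196, -0.776, 0],
    [0.0231, -0.0111, 0.004, -0.204, -0.196, -0.776, 0],
    [0.0231, -0.0111, 0.004, -0.204, -0.196, -0.776, 0],
    [0.0231, -0.0111, 0.004, -0.204, -0.196, -0.776, 0],
    [0.0231, -0.0111, 0.004, -0.204, -0.196, -0.776, 0],
    [0.0231, -0.0111, 0.004, -0.204, -0.196, -0.776, 0]
  ]
}}

```text
clock: 4.9
ee_pos: [489.5, 109.0, 352.0]
tcp_rot: [-0.607, 0.789, -0.078, 0.053]
ft_force: [1.0, -0.2, -1.2]
grip_width: 4.1
grip_force: 60.7
```

{"name": "move_arm", "arguments": {
  "series": [
    [0.0258, 0.003, 0.0005, -0.145, -0.112, -0.787, 0],
    [0.0258, 0.003, 0.0005, -0.145, -0.112, -0.787, 0],
    [0.0258, 0.003, 0.0005, -0.145, -0.112, -0.787, 0],
    [0.0258, 0.003, 0.0005, -0.145, -0.112, -0.787, 0],
    [0.0258, 0.003, 0.0005, -0.145, -0.112, -0.787, 0],
    [0.0258, 0.003, 0.0005, -0.145, -0.112, -0.787, 0],
    [0.0258, 0.003, 0.0005, -0.145, -0.112, -0.787, 0]
  ]
}}

```text
clock: 5.48
ee_pos: [466.9, -68.6, 348.5]
tcp_rot: [0.81, -0.585, 0.024, -0.029]
ft_force: [-0.0, -0.7, -2.5]
grip_width: 4.0
grip_force: 60.7
```

{"name": "move_arm", "arguments": {
  "series": [
    [0.0199, 0.0166, -0.0001, -0.087, -0.043, -0.793, 0],
    [0.0199, 0.0166, -0.0001, -0.087, -0.043, -0.793, 0],
    [0.0199, 0.0166, -0.0001, -0.087, -0.043, -0.793, 0],
    [0.0199, 0.0166, -0.0001, -0.087, -0.043, -0.793, 0],
    [0.0199, 0.0166, -0.0001, -0.087, -0.043, -0.793, 0],
    [0.0199, 0.0166, -0.0001, -0.087, -0.043, -0.793, 0],
    [0.0199, 0.0166, -0.0001, -0.087, -0.043, -0.793, 0]
  ]
}}

```text
clock: 6.07
ee_pos: [444.2, -245.8, 344.6]
tcp_rot: [0.945, -0.328, 0.0, -0.004]
ft_force: [1.0, 0.2, -1.5]
grip_width: 4.1
grip_force: 60.7
```

{"name": "move_arm", "arguments": {
  "series": [
    [0.0075, 0.0248, 0.0005, -0.029, -0.009, -0.794, 0],
    [0.0075, 0.0248, 0.0005, -0.029, -0.009, -0.794, 0],
    [0.0075, 0.0248, 0.0005, -0.029, -0.009, -0.794, 0],
    [0.0075, 0.0248, 0.0005, -0.029, -0.009, -0.794, 0],
    [0.0075, 0.0248, 0.0005, -0.029, -0.009, -0.794, 0],
    [0.0075, 0.0248, 0.0005, -0.029, -0.009, -0.794, 0],
    [0.0075, 0.0248, 0.0005, -0.029, -0.009, -0.794, 0],
    [0, 0, 0, 0, 0, 0, 0],
    [0, 0, 0, 0, 0, 0, 0]
  ]
}}

```text
clock: 6.82
ee_pos: [421.7, -422.7, 339.6]
tcp_rot: [0.999, -0.047, -0.005, 0.004]
ft_force: [-0.6, -0.0, -1.5]
grip_width: 4.4
grip_force: 60.7
```

```bash
python3 - <<'E'
from path import *
t=np.radians(15); az=np.radians(85); P=(430,-370)
print(s['clock'],T[:3,3].round(1),s['grip_width'],s['q'].round(2),fitk()[1][-1].round(1))
cv2.imwrite('pics/s1.png',cams.grab_frame('scene'))
F=place(P,az,25,t); G=place(P,az,0,t)
seg(T,F,n=14);seg(F,G,n=3); check([T,F,G],s['q'])
E
```

```text
jar [ 135. -668.] [ 136. -693.]
6.8167 [ 421.7 -422.7  339.6] 4.414272380594719 [-0.51  0.29  0.13  0.01 -1.42  1.98] [-0.  0.  0.]
 14 x [0.0004, 0.0117, 0.0153, 0.899, 0.004, -0.008] end [ 424. -435.   89.]
 3 x [0.0, 0.008, 0.0022, -0.0, 0.0, -0.0] end [ 424. -435.   64.]
   q [-0.94  1.03  0.61 -0.87 -2.16  2.34] last step 0.15
   q [-0.94  1.06  0.6  -0.86 -2.14  2.37] last step 0.01
margin 0.7348754278111636
```

View pics/s1.png

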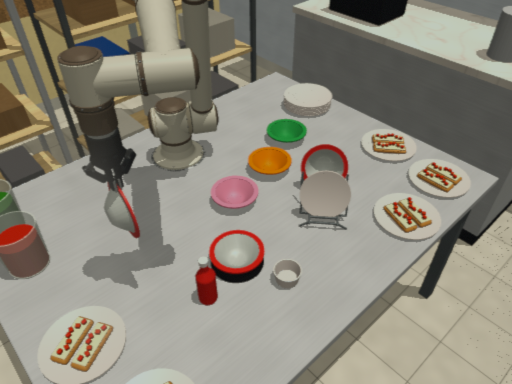

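```bash
python3 - <<'E'
from path import *
for az,P in((85,(430,-370)),(100,(430,-370)),(100,(430,-350)),(115,(440,-350))):
    t=np.radians(15); F=place(P,np.radians(az),0,t); q,c=ik(F,[-.94,1.05,.6,-.86,-2.14,2.37],p)
    m,_=mats(q); x=F[:3,3]; wc=x-p[7]*m[4][:,0]; fe=wc-p[8]*m[4][:,1]; el=fe-p[5]*m[2][:,0]
    print(az,P,'wrist',wc.round(),'forearm end',fe.round(),'elbow',el.round(),q.round(2),round(c,2))
E
```

```text
jar [ 135. -668.] [ 136. -693.]
85 (430, -370) wrist [ 399. -722.  141.] forearm end [ 515. -703.  249.] elbow [ 292. -398.  436.] [-0.94  1.06  0.6  -0.86 -2.14  2.37] 0.0
100 (430, -370) wrist [ 491. -718.  141.] forearm end [ 605. -670.  243.] elbow [ 343. -380.  400.] [-0.84  1.13  0.75 -0.75 -2.3   2.42] 0.0
100 (430, -350) wrist [ 491. -698.  141.] forearm end [ 607. -650.  240.] elbow [ 345. -369.  413.] [-0.82  1.11  0.68 -0.75 -2.26  2.44] 0.0
115 (440, -350) wrist [ 589. -670.  141.] forearm end [ 698. -593.  229.] elbow [ 397. -338.  378.] [-0.7   1.18  0.82 -0.63 -2.39  2.53] 0.0
```

{"name": "move_arm", "arguments": {
  "series": [
    [0.0004, 0.0117, 0.0153, 0.899, 0.004, -0.008, 0],
    [0.0004, 0.0117, 0.0153, 0.899, 0.004, -0.008, 0],
    [0.0004, 0.0117, 0.0153, 0.899, 0.004, -0.008, 0],
    [0.0004, 0.0117, 0.0153, 0.899, 0.004, -0.008, 0],
    [0.0004, 0.0117, 0.0153, 0.899, 0.004, -0.008, 0],
    [0.0004, 0.0117, 0.0153, 0.899, 0.004, -0.008, 0],
    [0.0004, 0.0117, 0.0153, 0.899, 0.004, -0.008, 0]
  ]
}}

```text
clock: 7.45
ee_pos: [420.3, -471.6, 218.7]
tcp_rot: [0.947, -0.041, 0.013, -0.319]
ft_force: [-0.1, -0.2, -2.4]
grip_width: 4.2
grip_force: 60.7
```

{"name": "move_arm", "arguments": {
  "series": [
    [0.0004, 0.0117, 0.0153, 0.899, 0.004, -0.008, 0],
    [0.0004, 0.0117, 0.0153, 0.899, 0.004, -0.008, 0],
    [0.0004, 0.0117, 0.0153, 0.899, 0.004, -0.008, 0],
    [0.0004, 0.0117, 0.0153, 0.899, 0.004, -0.008, 0],
    [0.0004, 0.0117, 0.0153, 0.899, 0.004, -0.008, 0],
    [0.0004, 0.0117, 0.0153, 0.899, 0.004, -0.008, 0],
    [0.0004, 0.0117, 0.0153, 0.899, 0.004, -0.008, 0],
    [0, 0, 0, 0, 0, 0, 0],
    [0, 0, 0, 0, 0, 0, 0]
  ]
}}

```text
clock: 8.2
ee_pos: [425.2, -435.0, 88.4]
tcp_rot: [0.793, -0.034, 0.025, -0.608]
ft_force: [0.8, -0.9, -1.3]
grip_width: 4.0
grip_force: 60.9
```

```bash
python3 - <<'E'
from path import *
t=np.radians(15); az=np.radians(85); P=(430,-370)
print(s['clock'],T[:3,3].round(1),s['grip_width'],s['ft_force'])
seg(T,place(P,az,3,t),n=4)
print('tool z',T[:3,2].round(3),'y',T[:3,1].round(3))
E
```

```text
jar [ 135. -668.] [ 136. -693.]
8.2 [ 425.2 -435.    88.4] 4.00545185781807 [ 0.77886511 -0.87804545 -1.26991494]
 4 x [-0.0002, 0.0052, 0.0013, 0.001, 0.008, -0.004] end [ 424. -435.   67.]
tool z [ 0.081  0.962 -0.259] y [-0.024 -0.258 -0.966]
```

```bash
python3 - <<'E'
from path import *
t=np.radians(8); az=np.radians(85); P=(430,-370)
A=place(P,az,2,t); seg(T,A,n=6); check([T,A],s['q'])
E
```

```text
jar [ 135. -668.] [ 136. -693.]
 6 x [-0.0001, 0.0054, 0.0008, 0.195, 0.005, -0.003] end [ 424. -437.   56.]
   q [-0.96  1.13  0.65 -0.94 -2.23  2.33] last step 0.02
margin 0.756351099895683
```

{"name": "move_arm", "arguments": {
  "series": [
    [-0.0001, 0.0054, 0.0008, 0.195, 0.005, -0.003, 0],
    [-0.0001, 0.0054, 0.0008, 0.195, 0.005, -0.003, 0],
    [-0.0001, 0.0054, 0.0008, 0.195, 0.005, -0.003, 0],
    [-0.0001, 0.0054, 0.0008, 0.195, 0.005, -0.003, 0],
    [-0.0001, 0.0054, 0.0008, 0.195, 0.005, -0.003, 0],
    [-0.0001, 0.0054, 0.0008, 0.195, 0.005, -0.003, 0],
    [0, 0, 0, 0, 0, 0, 0],
    [0, 0, 0, 0, 0, 0, 0]
  ]
}}

```text
clock: 8.87
ee_pos: [424.3, -437.9, 57.1]
tcp_rot: [0.754, -0.032, 0.03, -0.655]
ft_force: [-0.6, 0.5, -0.9]
grip_width: 4.3
grip_force: 60.9
```

{"name": "move_arm", "arguments": {
  "series": [
    [0, 0.001, 0, 0, 0, 0, 0],
    [0, 0.001, 0, 0, 0, 0, 0],
    [0, 0, 0, 0, 0, 0, 0]
  ]
}}

```text
clock: 9.12
ee_pos: [424.8, -438.4, 56.6]
tcp_rot: [0.755, -0.031, 0.031, -0.654]
ft_force: [-0.2, -0.8, -2.3]
grip_width: 4.0
grip_force: 60.9
```

{"name": "move_arm", "arguments": {
  "series": [
    [0, 0.0015, 0, 0, 0, 0, 0],
    [0, 0.0015, 0, 0, 0, 0, 0],
    [0, 0, 0, 0, 0, 0, 0]
  ]
}}

```text
clock: 9.37
ee_pos: [424.6, -438.7, 53.7]
tcp_rot: [0.755, -0.031, 0.031, -0.655]
ft_force: [0.1, 0.2, -0.1]
grip_width: 4.3
grip_force: 61.0
```

{"name": "move_arm", "arguments": {
  "series": [
    [0, 0, 0, 0, 0, 0, 0.15],
    [0, 0, 0, 0, 0, 0, 0.2],
    [0, 0, 0, 0, 0, 0, 0.3],
    [0, 0, 0, 0, 0, 0, 0.4],
    [0, 0, 0, 0, 0, 0, 0.5],
    [0, 0, 0, 0, 0, 0, 0.55],
    [0, 0, 0, 0, 0, 0, 0.55],
    [0, 0, 0, 0, 0, 0, 0.55]
  ]
}}

```text
clock: 10.03
ee_pos: [424.6, -438.8, 53.8]
tcp_rot: [0.755, -0.031, 0.031, -0.655]
ft_force: [-0.4, 0.3, 2.9]
grip_width: 47.1
grip_force: 0.0
```

```bash
python3 - <<'E'
from path import *
cv2.imwrite('pics/s2.png',cams.grab_frame('scene'));cv2.imwrite('pics/d2.png',cams.grab_frame('side'))
a=cv2.imread('pics/s2.png')[120:330,30:330]; b=cv2.imread('pics/d2.png')[60:270,212:512]
cv2.imwrite('pics/z2.png',cv2.resize(np.vstack([a,b]),None,fx=1.4,fy=1.4))
E
```

```text
jar [ 135. -668.] [ 136. -693.]
```

View pics/z2.png

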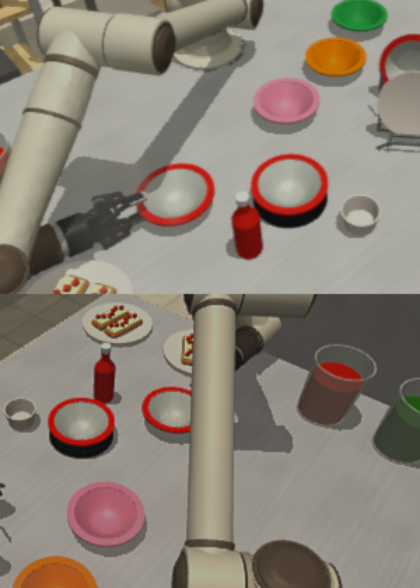

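{"name": "move_arm", "arguments": {
  "series": [
    [0, 0, -0.01, 0, 0, 0, 0.55],
    [0, 0, -0.02, 0, 0, 0, 0.5],
    [0, 0, -0.03, 0, 0, 0, 0.5],
    [0, 0, -0.03, 0, 0, 0, 0.45],
    [0, 0, 0, 0, 0, 0, 0.45]
  ]
}}

```text
clock: 10.55
ee_pos: [414.5, -532.0, 65.3]
tcp_rot: [0.756, -0.033, 0.032, -0.653]
ft_force: [-0.4, -0.4, -0.0]
grip_width: 38.4
grip_force: 0.0
```

```bash
cat > flat.py <<'E'
from fit import *
def flatfit(tag,x0,z,masks,views=("scene","side")):
    # masks: {view:(x0,x1,y0,y1)}; z = height of rim mid
    for n in views: I[n]=cams.grab_frame(n); cv2.imwrite(f'pics/{tag}_{n}.png',I[n])
    def run(vs):
        Rr={}
        for n in vs:
            u=proj(M[n],circ(frame(*x0,0,np.pi/2,z),95,41)); a=u.min(0).astype(int);b=u.max(0).astype(int)+1
            Rr[n]=roi(n,max(a[0],0),b[0],a[1],b[1])
        f=lambda p:sum(abs(render(n,[frame(p[0],p[1],0,np.pi/2,z)])-Rr[n]).sum() for n in vs)
        return fit(f,x0,[10,10])
    for vs in ([views] if len(views)==1 else [views,views[:1],views[1:]]):
        x,f=run(vs); print(tag,vs,x.round(1),round(f))
E
python3 - <<'E'
from flat import *
flatfit('tab',[430,-370],41,None)
from path import *
k=[0,0,-1]
W=pose([424,-500,200],k,-np.array([np.cos(1.48),np.sin(1.48),0])); Q=pose([430-75.5,-370,150],k,[-1,0,0])
print(s['clock'],T[:3,3].round()); seg(T,W,n=15); seg(W,Q,n=16); check([T,W,Q],s['q'])
E
```

```text
tab ('scene', 'side') [ 428.2 -376.4] 325
tab ('scene',) [ 427.5 -375.7] 149
tab ('side',) [ 429.7 -377.2] 158
jar [ 135. -668.] [ 136. -693.]
10.65 [ 416. -528.   65.]
 15 x [0.0004, -0.0083, -0.0056, -0.91, -0.003, 0.003] end [ 424. -500.  200.]
 16 x [-0.0097, -0.0029, 0.0031, -0.0, 0.0, 0.883] end [ 354. -370.  150.]
   q [-0.62  0.46  0.04 -0.   -1.16  2.1 ] last step 0.29
   q [-0.49  0.27 -0.38  0.   -0.92  0.49] last step 0.36
margin 0.5240148818968395
```

{"name": "move_arm", "arguments": {
  "series": [
    [0.0004, -0.0083, -0.0056, -0.91, -0.003, 0.003, 0.45],
    [0.0004, -0.0083, -0.0056, -0.91, -0.003, 0.003, 0.45],
    [0.0004, -0.0083, -0.0056, -0.91, -0.003, 0.003, 0.45],
    [0.0004, -0.0083, -0.0056, -0.91, -0.003, 0.003, 0.45],
    [0.0004, -0.0083, -0.0056, -0.91, -0.003, 0.003, 0.45],
    [0.0004, -0.0083, -0.0056, -0.91, -0.003, 0.003, 0.45],
    [0.0004, -0.0083, -0.0056, -0.91, -0.003, 0.003, 0.45],
    [0.0004, -0.0083, -0.0056, -0.91, -0.003, 0.003, 0.45]
  ]
}}

```text
clock: 11.32
ee_pos: [419.1, -536.0, 144.1]
tcp_rot: [0.945, -0.04, 0.015, -0.325]
ft_force: [0.3, -0.1, 0.3]
grip_width: 38.4
grip_force: 0.0
```

{"name": "move_arm", "arguments": {
  "series": [
    [0.0004, -0.0083, -0.0056, -0.91, -0.003, 0.003, 0.45],
    [0.0004, -0.0083, -0.0056, -0.91, -0.003, 0.003, 0.45],
    [0.0004, -0.0083, -0.0056, -0.91, -0.003, 0.003, 0.45],
    [0.0004, -0.0083, -0.0056, -0.91, -0.003, 0.003, 0.45],
    [0.0004, -0.0083, -0.0056, -0.91, -0.003, 0.003, 0.45],
    [0.0004, -0.0083, -0.0056, -0.91, -0.003, 0.003, 0.45],
    [0.0004, -0.0083, -0.0056, -0.91, -0.003, 0.003, 0.45]
  ]
}}

```text
clock: 11.9
ee_pos: [425.4, -497.2, 201.7]
tcp_rot: [0.999, -0.043, 0.0, 0.003]
ft_force: [-0.4, -0.5, 0.2]
grip_width: 38.7
grip_force: 0.0
```

{"name": "move_arm", "arguments": {
  "series": [
    [-0.0097, -0.0029, 0.0031, 0, 0, 0.883, 0.45],
    [-0.0097, -0.0029, 0.0031, 0, 0, 0.883, 0.45],
    [-0.0097, -0.0029, 0.0031, 0, 0, 0.883, 0.45],
    [-0.0097, -0.0029, 0.0031, 0, 0, 0.883, 0.45],
    [-0.0097, -0.0029, 0.0031, 0, 0, 0.883, 0.45],
    [-0.0097, -0.0029, 0.0031, 0, 0, 0.883, 0.45],
    [-0.0097, -0.0029, 0.0031, 0, 0, 0.883, 0.45],
    [-0.0097, -0.0029, 0.0031, 0, 0, 0.883, 0.45]
  ]
}}

```text
clock: 12.57
ee_pos: [363.7, -445.7, 175.2]
tcp_rot: [0.915, -0.404, -0.001, -0.0]
ft_force: [-0.0, 0.7, -0.2]
grip_width: 38.4
grip_force: 0.0
```

{"name": "move_arm", "arguments": {
  "series": [
    [-0.0097, -0.0029, 0.0031, 0, 0, 0.883, 0.45],
    [-0.0097, -0.0029, 0.0031, 0, 0, 0.883, 0.45],
    [-0.0097, -0.0029, 0.0031, 0, 0, 0.883, 0.45],
    [-0.0097, -0.0029, 0.0031, 0, 0, 0.883, 0.45],
    [-0.0097, -0.0029, 0.0031, 0, 0, 0.883, 0.45],
    [-0.0097, -0.0029, 0.0031, 0, 0, 0.883, 0.45],
    [-0.0097, -0.0029, 0.0031, 0, 0, 0.883, 0.45],
    [-0.0097, -0.0029, 0.0031, 0, 0, 0.883, 0.45],
    [0, 0, 0, 0, 0, 0, 0.45],
    [0, 0, 0, 0, 0, 0, 0.45]
  ]
}}

```text
clock: 13.4
ee_pos: [354.1, -367.9, 151.0]
tcp_rot: [0.71, -0.704, -0.001, 0.001]
ft_force: [0.3, -0.7, -0.7]
grip_width: 38.3
grip_force: 0.0
```

```bash
python3 - <<'E'
from flat import *
flatfit('tab2',[428,-376],41,None)
from path import *
m=wristmodel(s); im=cams.grab_frame('wrist')
for c in((428,-376),):
    for r,z in((84,44),(67,44)):
        cv2.polylines(im,[proj(m,circ(frame(*c,0,np.pi/2,41),r,z)).round().astype(np.int32)],True,(0,255,0),1)
cv2.imwrite('pics/w3.png',im)
print(s['clock'],T[:3,3].round(1),T[:3,2].round(3),s['grip_width'])
E
```

```text
tab2 ('scene', 'side') [ 428.2 -376.3] 260
tab2 ('scene',) [ 427.4 -375.6] 143
tab2 ('side',) [ 429.7 -377.2] 94
jar [ 135. -668.] [ 136. -693.]
13.5 [ 354.4 -368.9  151.3] [-0.001 -0.    -1.   ] 38.43079454064698
```

View pics/w3.png

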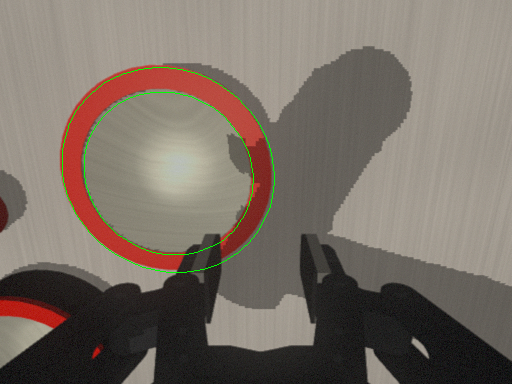

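{"name": "move_arm", "arguments": {
  "series": [
    [0.0037, 0.0008, 0.03, 0, 0, 0, 0.45],
    [0.0037, 0.0009, 0.03, 0, 0, 0, 0.45],
    [0, 0, 0.025, 0, 0, 0, 0.45],
    [0, 0, 0.018, 0, 0, 0, 0.45],
    [0, 0, 0.006, 0, 0, 0, 0.45],
    [0, 0, 0, 0, 0, 0, 0.45],
    [0, 0, 0, 0, 0, 0, 0.45],
    [0, 0, 0, 0, 0, 0, 0.45]
  ]
}}

```text
clock: 14.22
ee_pos: [353.5, -377.2, 43.4]
tcp_rot: [0.708, -0.706, 0.001, 0.0]
ft_force: [0.4, 0.4, -0.3]
grip_width: 38.1
grip_force: 0.0
```

{"name": "move_arm", "arguments": {
  "series": [
    [-0.0004, 0.0005, 0.0025, 0, 0, 0, 0.45],
    [0, 0, 0.002, 0, 0, 0, 0.45],
    [0, 0, 0, 0, 0, 0, 0.3],
    [0, 0, 0, 0, 0, 0, 0.3],
    [0, 0, 0, 0, 0, 0, 0]
  ]
}}

```text
clock: 14.63
ee_pos: [352.5, -376.3, 38.1]
tcp_rot: [0.708, -0.706, 0.0, 0.0]
ft_force: [0.5, -1.3, 0.1]
grip_width: 15.1
grip_force: 41.7
```

{"name": "move_arm", "arguments": {
  "series": [
    [0, 0, 0, 0, 0, 0, 0],
    [0, 0, 0, 0, 0, 0, 0],
    [0, 0, 0, 0, 0, 0, 0],
    [0, 0, 0, 0, 0, 0, 0],
    [0, 0, 0, 0, 0, 0, 0]
  ]
}}

```text
clock: 15.05
ee_pos: [352.3, -376.1, 37.7]
tcp_rot: [0.708, -0.706, -0.0, 0.0]
ft_force: [1.1, -0.4, 0.3]
grip_width: 14.4
grip_force: 56.0
```

{"name": "move_arm", "arguments": {
  "series": [
    [0, 0, -0.003, 0, 0, 0, 0],
    [0, 0, -0.006, 0, 0, 0, 0],
    [0, 0, -0.01, 0, 0, 0, 0],
    [0, 0, -0.01, 0, 0, 0, 0],
    [0, 0, 0, 0, 0, 0, 0],
    [0, 0, 0, 0, 0, 0, 0]
  ]
}}

```text
clock: 15.55
ee_pos: [352.5, -376.2, 67.7]
tcp_rot: [0.708, -0.706, 0.001, 0.0]
ft_force: [-0.1, 0.4, -1.9]
grip_width: 14.1
grip_force: 55.0
```

```bash
python3 - <<'E'
from path import *
im=cams.grab_frame('side'); s2=cams.grab_frame('scene'); cv2.imwrite('pics/d4.png',im); cv2.imwrite('pics/s4.png',s2)
T0=frame(T[0,3]+75.5,T[1,3],0,np.pi/2,T[2,3]+3)
for n,i in(("side",im),("scene",s2)):
    for r,z in((84,44),(67,44)): cv2.polylines(i,[proj(M[n],circ(T0,r,z)).round().astype(np.int32)],True,(0,255,0),1)
u,v=proj(M['scene'],T0[:3,3])[0].astype(int); u2,v2=proj(M['side'],T0[:3,3])[0].astype(int)
f=lambda i,u,v:cv2.resize(i[max(v-60,0):v+60,max(u-60,0):u+60],(390,390))
cv2.imwrite('pics/z4.png',np.hstack([f(s2,u,v),f(im,u2,v2)])); print(s['ft_force'],s['ft_torque'],T[:3,3].round(1))
E
```

```text
jar [ 135. -668.] [ 136. -693.]
[-0.05525284  0.41350349 -1.85006103] [0.01300701 0.10117723 0.00340779] [ 352.5 -376.2   67.7]
```

View pics/z4.png

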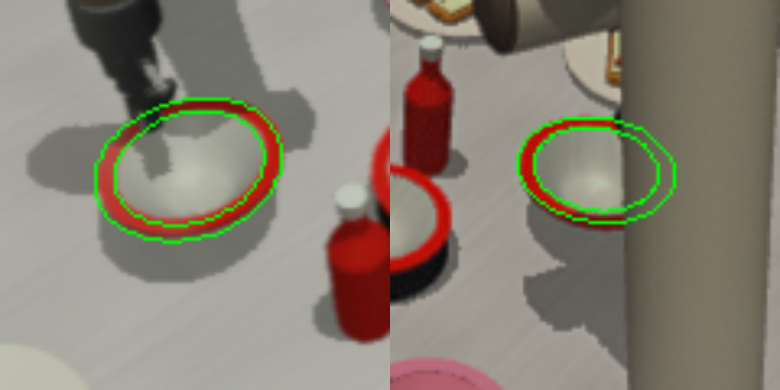

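{"name": "move_arm", "arguments": {
  "series": [
    [0, 0, -0.012, 0, 0, 0, 0],
    [-0.01, -0.004, -0.02, 0, 0, 0, 0],
    [-0.02, -0.007, -0.02, 0, 0, 0, 0],
    [-0.025, -0.008, -0.015, 0, 0, 0, 0],
    [-0.025, -0.009, -0.008, 0, 0, 0, 0],
    [-0.025, -0.012, 0, 0, 0, 0, 0],
    [-0.022, -0.016, 0, 0, 0, 0, 0],
    [-0.018, -0.02, 0, 0, 0, 0, 0],
    [-0.016, -0.022, 0, 0, 0, 0, 0]
  ]
}}

```text
clock: 16.4
ee_pos: [449.3, -213.2, 141.3]
tcp_rot: [0.708, -0.706, -0.001, 0.001]
ft_force: [-0.2, 0.0, -1.8]
grip_width: 13.7
grip_force: 56.0
```

{"name": "move_arm", "arguments": {
  "series": [
    [-0.014, -0.022, 0, 0, 0, 0, 0],
    [-0.01, -0.016, 0, 0, 0, 0, 0],
    [-0.006, -0.01, 0, 0, 0, 0, 0],
    [-0.0023, -0.0058, 0, 0, 0, 0, 0],
    [0, 0, 0, 0, 0, 0, 0],
    [0, 0, 0, 0, 0, 0, 0],
    [0, 0, 0, 0, 0, 0, 0]
  ]
}}

```text
clock: 16.98
ee_pos: [502.2, -182.7, 141.2]
tcp_rot: [0.708, -0.706, -0.001, 0.001]
ft_force: [-0.8, 0.1, -1.2]
grip_width: 13.6
grip_force: 56.0
```

```bash
python3 - <<'E'
from path import *
im=cams.grab_frame('side'); s2=cams.grab_frame('scene'); cv2.imwrite('pics/d5.png',im); cv2.imwrite('pics/s5.png',s2)
print(s['clock'],T[:3,3].round(1),T[:3,0].round(4),T[:3,2].round(4),s['grip_width'],'err',(np.array([504.3,-182.9])-T[:2,3]).round(1))
E
python3 - <<'E'
from flat import *
# fit hovering cover incl tilt about y-axis (droop) & height
for n in M: I[n]=cv2.imread(f'pics/{"d" if n=="side" else "s"}5.png')
def F(p):
    l=np.pi/2-np.array(p[3]); T=frame(0,0,0,l,0); T=frame(p[0],p[1],0,np.pi/2-p[3],p[2]); return T
x0=[580,-183,145]
Rr={}
for n in M:
    u=proj(M[n],circ(frame(580,-183,0,np.pi/2,143),92,41));a=u.min(0).astype(int);b=u.max(0).astype(int)+1; Rr[n]=roi(n,a[0],b[0],a[1],b[1])
    print(n,a,b,Rr[n].sum())
f=lambda p:sum(abs(render(n,[F(p)])-Rr[n]).sum() for n in M)
x,c=fit(f,[580,-183,143,.0],[6,6,6,.05]); print(x.round(3),c)
E
```

```text
jar [ 135. -668.] [ 136. -693.]
16.9833 [ 502.2 -182.7  141.2] [ 1.8e-03 -1.0e+00 -2.0e-04] [-2.3e-03  2.0e-04 -1.0e+00] 13.612370106081224 err [ 2.1 -0.2]
scene [202 207] [268 255] 777.0
side [241 111] [298 150] 389.0
[ 5.75262e+02 -1.78109e+02  1.40243e+02  2.00000e-03] 531.1725490196078
```

```bash
cat > hov.py <<'E'
from flat import *
import sys
def hov(tag,x0,basez=49,nb=1):
    for n in M: I[n]=cv2.imread(f'pics/{"d" if n=="side" else "s"}{tag}.png')
    F=lambda p:frame(p[0],p[1],p[4],np.pi/2-p[3],p[2])
    B=[frame(579.8,-182.9,0,np.pi/2,basez-6*i) for i in range(nb)]
    Rr={};W={}
    for n in M:
        u=np.r_[proj(M[n],circ(frame(*x0[:2],0,np.pi/2,x0[2]),92,41)),proj(M[n],circ(B[0],92,41))];a=u.min(0).astype(int);b=u.max(0).astype(int)+1
        Rr[n]=roi(n,a[0],b[0],a[1],b[1])
        if n=="scene": Rr[n][255:,:222]=0; 
    W=np.ones((384,512)); W[255:,:222]=0
    for vs in(("scene","side"),("scene",),("side",)):
        f=lambda p:sum((abs(render(n,B+[F(np.r_[p,0])])-Rr[n])*(W if n=="scene" else 1)).sum() for n in vs)
        x,c=fit(f,x0,[6,6,6,.06]); print(vs,x.round(3),round(c))
if __name__=="__main__": hov('5',[577,-183,143,0.])
E
python3 hov.py
```

```text
('scene', 'side') [ 5.75298e+02 -1.78050e+02  1.40234e+02  2.00000e-03] 485
('scene',) [ 5.78191e+02 -1.79838e+02  1.44014e+02 -1.40000e-02] 203
('side',) [ 5.76019e+02 -1.79115e+02  1.40111e+02  2.30000e-02] 275
```

```bash
python3 - <<'E'
from path import *
for n,f in(('scene','s5'),('side','d5')):
    im=cv2.imread(f'pics/{f}.png')
    for c,col in(((577.7,-182.7,144),(0,255,0)),((576,-179,142),(255,100,0))):
        for r,z in((84,44),(67,44)): cv2.polylines(im,[(proj(M[n],circ(frame(c[0],c[1],0,np.pi/2,c[2]),r,z))*4).round().astype(np.int32)],True,col,1,shift=2)
    u,v=proj(M[n],[577,-182,130])[0].astype(int); c=cv2.resize(im[v-45:v+45,u-50:u+50],(500,450),interpolation=cv2.INTER_NEAREST) if n=='scene' else cv2.resize(im[v-45:v+45,u-50:u+50],(500,450),interpolation=cv2.INTER_NEAREST)
    cv2.imwrite(f'pics/o_{n}.png',c)
m=wristmodel(s); im=cams.grab_frame('wrist')
for r,z in((84,44),(67,44)): cv2.polylines(im,[proj(m,circ(frame(577.7,-182.7,0,np.pi/2,144),r,z)).round().astype(np.int32)],True,(0,255,0),1)
a=cv2.resize(cv2.imread('pics/o_scene.png'),(400,300));b=cv2.resize(cv2.imread('pics/o_side.png'),(400,300))
cv2.imwrite('pics/o5.png',np.vstack([np.hstack([a,b]),cv2.resize(im,(800,600))[40:340]]))
E
```

```text
jar [ 135. -668.] [ 136. -693.]
```

View pics/o5.png

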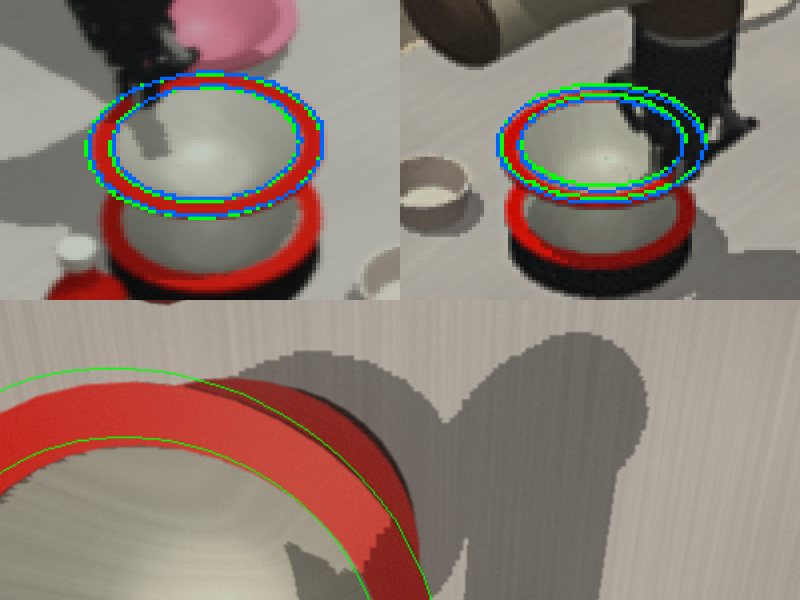

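```bash
cat > wf.py <<'E'
from flat import *
from plan import cur
def wfit(z,rows=215,B=None,z0=None,im=None,tilt=True):
    s,T=cur(); M['wrist']=wristmodel(s); im=cams.grab_frame('wrist') if im is None else im
    R=red(im); B=[frame(579.8,-182.9,0,np.pi/2,49)] if B is None else B
    x0=[T[0,3]+75.5,T[1,3],z,0.,0.]
    def F(p):
        A=frame(p[0],p[1],0,np.pi/2,p[2]); Q=Ro.from_rotvec([p[3],p[4],0]).as_matrix(); c=np.array(p[:3]); A[:3,:3]=Q@A[:3,:3]; A[:3,3]=c-41*A[:3,2]; return A
    f=lambda p:abs(render('wrist',B+[F(p)])-R)[:rows].sum()
    x,c=fit(lambda p:f([p[0],p[1],z,0,0]),x0[:2],[4,4]); print('wrist xy',x.round(1),round(c),'rel TCP',(x-T[:2,3]).round(1),T[:3,3].round(1),'red',R[:rows].sum())
    return x
if __name__=="__main__": 
    for z in(142,144,146): wfit(z)
E
python3 wf.py
```

```text
wrist xy [ 575.7 -179.9] 2278 rel TCP [73.1  2.9] [ 502.6 -182.8  141.5] red 17069.0
wrist xy [ 575.2 -179.7] 2366 rel TCP [72.4  3. ] [ 502.8 -182.7  141.6] red 17065.0
wrist xy [ 574.5 -179.7] 2529 rel TCP [71.6  3. ] [ 503.  -182.6  141.6] red 17125.0
```

{"name": "move_arm", "arguments": {
  "series": [
    [0.0018, -0.0019, 0.008, 0, 0, 0, 0],
    [0.0017, -0.0019, 0.015, 0, 0, 0, 0],
    [0, 0, 0.015, 0, 0, 0, 0],
    [0, 0, 0.012, 0, 0, 0, 0],
    [0, 0, 0.008, 0, 0, 0, 0],
    [0, 0, 0.004, 0, 0, 0, 0],
    [0, 0, 0, 0, 0, 0, 0],
    [0, 0, 0, 0, 0, 0, 0]
  ]
}}

```text
clock: 17.95
ee_pos: [507.5, -185.9, 79.6]
tcp_rot: [0.708, -0.706, -0.0, 0.0]
ft_force: [0.0, 0.1, -1.8]
grip_width: 13.8
grip_force: 56.0
```

```bash
cat > look.py <<'E'
from wf import *
import sys
# usage: tag zguess basez nb
tag=sys.argv[1]; z=float(sys.argv[2]); bz=float(sys.argv[3])
for n,c in(('scene','s'),('side','d')): cv2.imwrite(f'pics/{c}{tag}.png',cams.grab_frame(n))
s,T=cur(); print(s['clock'],T[:3,3].round(1),s['ft_force'].round(1),s['ft_torque'].round(2),s['grip_width'])
B=[frame(579.8,-182.9,0,np.pi/2,bz)]
im=cams.grab_frame('wrist'); cv2.imwrite(f'pics/w{tag}.png',im)
for dz in(-2,0,2): wfit(z+dz,B=B,im=im)
from hov import hov
del M['wrist']
hov(tag,[T[0,3]+74,T[1,3]+2,z,0.],basez=bz)
E
python3 look.py 6 79 49
```

```text
18.05 [ 507.8 -185.8   80.2] [ 0.2 -0.7 -1.4] [-0.02  0.14  0.02] 12.959418846929134
wrist xy [ 582.3 -182.7] 1077 rel TCP [74.5  3.1] [ 507.8 -185.8   80.2] red 15290.0
wrist xy [ 581.6 -182.9] 1130 rel TCP [73.8  2.9] [ 507.8 -185.8   80.2] red 15290.0
wrist xy [ 580.7 -182.9] 1226 rel TCP [72.9  2.9] [ 507.8 -185.8   80.2] red 15290.0
('scene', 'side') [ 5.81177e+02 -1.81518e+02  7.83590e+01  1.40000e-02] 373
('scene',) [ 5.82380e+02 -1.82443e+02  7.98790e+01  3.00000e-03] 136
('side',) [ 5.81492e+02 -1.81725e+02  7.80160e+01  1.60000e-02] 237
```

{"name": "move_arm", "arguments": {
  "series": [
    [0.0005, 0.0008, 0.004, 0, 0, 0, 0],
    [0, 0.0007, 0.005, 0, 0, 0, 0],
    [0, 0, 0.004, 0, 0, 0, 0],
    [0, 0, 0.003, 0, 0, 0, 0],
    [0, 0, 0.0015, 0, 0, 0, 0],
    [0, 0, 0, 0, 0, 0, 0]
  ]
}}

```text
clock: 18.6
ee_pos: [505.3, -186.2, 61.3]
tcp_rot: [0.708, -0.706, -0.001, 0.001]
ft_force: [-0.8, 0.2, -2.8]
grip_width: 13.5
grip_force: 56.0
```

{"name": "move_arm", "arguments": {
  "series": [
    [0, 0, 0.001, 0, 0, 0, 0],
    [0, 0, 0.001, 0, 0, 0, 0],
    [0, 0, 0, 0, 0, 0, 0]
  ]
}}

```text
clock: 18.85
ee_pos: [505.6, -186.2, 59.8]
tcp_rot: [0.708, -0.706, -0.0, 0.0]
ft_force: [-0.8, -0.1, -0.7]
grip_width: 13.3
grip_force: 56.0
```

{"name": "move_arm", "arguments": {
  "series": [
    [0, 0, 0.001, 0, 0, 0, 0],
    [0, 0, 0.0005, 0, 0, 0, 0],
    [0, 0, 0, 0, 0, 0, 0]
  ]
}}

```text
clock: 19.1
ee_pos: [505.6, -186.2, 58.4]
tcp_rot: [0.708, -0.706, -0.0, 0.0]
ft_force: [0.0, 0.2, -1.7]
grip_width: 13.3
grip_force: 56.0
```

{"name": "move_arm", "arguments": {
  "series": [
    [0, 0, 0.001, 0, 0, 0, 0],
    [0, 0, 0, 0, 0, 0, 0],
    [0, 0, 0, 0, 0, 0, 0]
  ]
}}

```text
clock: 19.35
ee_pos: [505.6, -186.2, 57.4]
tcp_rot: [0.708, -0.706, -0.0, 0.0]
ft_force: [0.1, 0.7, -2.8]
grip_width: 13.7
grip_force: 56.0
```

{"name": "move_arm", "arguments": {
  "series": [
    [0, 0, 0.001, 0, 0, 0, 0],
    [0, 0, 0, 0, 0, 0, 0],
    [0, 0, 0, 0, 0, 0, 0]
  ]
}}

```text
clock: 19.6
ee_pos: [505.8, -186.3, 56.6]
tcp_rot: [0.708, -0.706, -0.0, 0.0]
ft_force: [-0.2, -0.7, -0.0]
grip_width: 13.7
grip_force: 56.5
```

{"name": "move_arm", "arguments": {
  "series": [
    [0, 0, 0.001, 0, 0, 0, 0],
    [0, 0, 0, 0, 0, 0, 0],
    [0, 0, 0, 0, 0, 0, 0]
  ]
}}

```text
clock: 19.85
ee_pos: [505.8, -186.3, 56.5]
tcp_rot: [0.708, -0.706, -0.0, 0.0]
ft_force: [-2.8, 1.6, 5.3]
grip_width: 13.2
grip_force: 58.1
```

```bash
python3 look.py 7 56 49 | tail -5; python3 - <<'E'
import cv2,numpy as np
from h import *
out=[]
for n,f in(('scene','s7'),('side','d7')):
    im=cv2.imread(f'pics/{f}.png'); u,v=proj(M[n],[580,-183,50])[0].astype(int)
    out.append(cv2.resize(im[v-38:v+38,u-50:u+50],(400,304),interpolation=cv2.INTER_CUBIC))
w=cv2.imread('pics/w7.png'); cv2.imwrite('pics/o7.png',np.vstack([np.hstack(out),cv2.resize(w[0:190],(800,296))]))
E
```

```text
wrist xy [ 579.3 -183.5] 617 rel TCP [73.5  2.8] [ 505.8 -186.3   56.5] red 13203.0
wrist xy [ 578.7 -183.6] 764 rel TCP [72.9  2.7] [ 505.8 -186.3   56.5] red 13203.0
('scene', 'side') [ 5.78858e+02 -1.81514e+02  5.54270e+01  3.00000e-03] 343
('scene',) [ 5.80197e+02 -1.82373e+02  5.74720e+01 -2.00000e-03] 132
('side',) [ 5.78310e+02 -1.80605e+02  5.65530e+01  9.00000e-03] 214
```

View pics/o7.png

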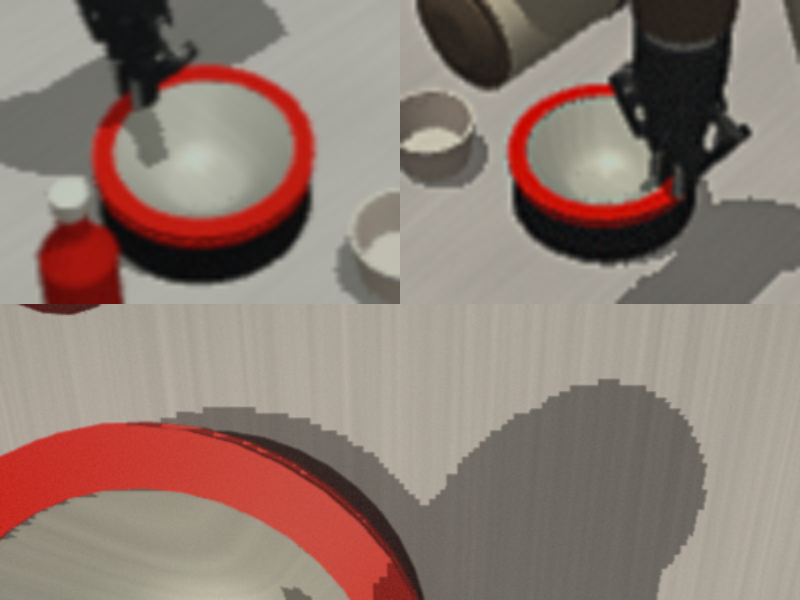

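{"name": "move_arm", "arguments": {
  "series": [
    [0, 0, 0.0007, 0, 0, 0, 0],
    [0, 0, 0.0007, 0, 0, 0, 0],
    [0, 0, 0, 0, 0, 0, 0]
  ]
}}

```text
clock: 20.25
ee_pos: [505.8, -186.3, 56.4]
tcp_rot: [0.709, -0.706, 0.0, 0.0]
ft_force: [-4.6, 2.6, 13.4]
grip_width: 13.2
grip_force: 60.3
```

{"name": "move_arm", "arguments": {
  "series": [
    [0, 0, 0.0007, 0, 0, 0, 0],
    [0, 0, 0.0007, 0, 0, 0, 0],
    [0, 0, 0, 0, 0, 0, 0]
  ]
}}

```text
clock: 20.5
ee_pos: [505.9, -186.4, 56.3]
tcp_rot: [0.709, -0.706, 0.0, 0.0]
ft_force: [-6.8, 4.5, 21.6]
grip_width: 13.4
grip_force: 62.3
```

{"name": "move_arm", "arguments": {
  "series": [
    [0, 0, -0.0022, 0, 0, 0, 0],
    [-0.0005, 0.0008, 0, 0, 0, 0, 0],
    [0, 0, 0, 0, 0, 0, 0]
  ]
}}

```text
clock: 20.75
ee_pos: [506.0, -186.2, 56.5]
tcp_rot: [0.709, -0.706, 0.001, -0.0]
ft_force: [-1.0, 0.5, 8.8]
grip_width: 13.6
grip_force: 59.0
```

{"name": "move_arm", "arguments": {
  "series": [
    [0, 0, 0.0005, 0, 0, 0, 0],
    [0, 0, 0.0006, 0, 0, 0, 0],
    [0, 0, 0, 0, 0, 0, 0]
  ]
}}

```text
clock: 21.0
ee_pos: [506.1, -186.2, 56.4]
tcp_rot: [0.709, -0.706, 0.001, -0.0]
ft_force: [-3.8, 1.5, 15.6]
grip_width: 13.3
grip_force: 60.8
```

{"name": "move_arm", "arguments": {
  "series": [
    [0, 0, -0.0016, 0, 0, 0, 0],
    [0, 0, 0, 0, 0, 0, 0]
  ]
}}

```text
clock: 21.17
ee_pos: [505.8, -186.0, 56.5]
tcp_rot: [0.708, -0.706, 0.001, -0.0]
ft_force: [-1.1, 0.6, 7.9]
grip_width: 13.6
grip_force: 58.8
```

{"name": "move_arm", "arguments": {
  "series": [
    [0, 0, 0, 0, 0, 0, 0.22],
    [0, 0, 0, 0, 0, 0, 0.25],
    [0, 0, 0, 0, 0, 0, 0.32],
    [0, 0, 0, 0, 0, 0, 0.36],
    [0, 0, 0, 0, 0, 0, 0.36]
  ]
}}

```text
clock: 21.58
ee_pos: [504.6, -185.7, 54.9]
tcp_rot: [0.708, -0.706, -0.001, 0.001]
ft_force: [0.4, 0.0, 1.0]
grip_width: 30.6
grip_force: 0.0
```

{"name": "move_arm", "arguments": {
  "series": [
    [0, 0, -0.006, 0, 0, 0, 0.36],
    [0, 0, -0.02, 0, 0, 0, 0.4],
    [0, 0, -0.036, 0, 0, 0, 0.45],
    [0, 0, -0.036, 0, 0, 0, 0.45],
    [0, 0, -0.036, 0, 0, 0, 0.45],
    [0, 0, 0, 0, 0, 0, 0.45]
  ]
}}

```text
clock: 22.08
ee_pos: [509.4, -186.9, 197.8]
tcp_rot: [0.709, -0.705, 0.007, -0.004]
ft_force: [1.7, 0.6, 0.1]
grip_width: 38.6
grip_force: 0.0
```

```bash
python3 look.py 8 55 49
```

```text
22.1833 [ 505.7 -185.7  191.5] [-0.7  0.8 -0.6] [ 0.01  0.03 -0.03] 38.001012165154904
wrist xy [ 578.3 -183.2] 3136 rel TCP [73.6  2.4] [ 504.7 -185.6  189.7] red 9577.0
wrist xy [ 577.7 -183.1] 3276 rel TCP [73.   2.4] [ 504.7 -185.6  189.7] red 9577.0
wrist xy [ 577.1 -183.1] 3471 rel TCP [72.4  2.5] [ 504.7 -185.6  189.7] red 9577.0
('scene', 'side') [ 5.79091e+02 -1.81813e+02  5.53660e+01 -1.00000e-03] 236
('scene',) [ 5.80144e+02 -1.82759e+02  5.71080e+01 -1.00000e-03] 96
('side',) [ 5.79422e+02 -1.81771e+02  5.50600e+01  5.00000e-03] 137
```

```bash
python3 - <<'E'
from fit import *
for n,c in(('scene','s'),('side','d')): I[n]=cv2.imread(f'pics/{c}8.png')
R1={"scene":roi("scene",290,360,140,200),"side":roi("side",140,220,200,260)}
for n in R1: print(n,R1[n].sum())
res={}
for vs in(("scene","side"),("scene",),("side",)):
    def f(q):
        q2=np.array([q[0]+148*np.cos(-.846),q[1]+148*np.sin(-.846)])
        return sum(abs(render(n,[frame(q[0],q[1],-.846,np.radians(20),q[2])],frame(*q2,-.846,np.radians(20),94.7))-R1[n]).sum() for n in vs)
    x,c=fit(f,[528,271,94.7],[8,8,3]); print(vs,x.round(1),round(c))
E
python3 - <<'E'
from path import *
CB=np.array([528.8,271.4,94.7]); a,w=lean(CB)
P=pose(CB+178*w,-w,-a); G=pose(CB+68*w,-w,-a)
print(T[:3,3].round(1),s['q'].round(2))
H=(T[:3,3]+P[:3,3])/2; H[2]=255
W=pose(H,[0,0,-1],[np.cos(2.8),np.sin(2.8),0])
seg(T,W);seg(W,P);check([T,W,P,G],s['q'])
E
```

```text
scene 341.0
side 220.0
('scene', 'side') [529.  271.4  93.6] 204
('scene',) [522.9 280.1  85.9] 94
('side',) [528.2 271.9  95. ] 102
jar [ 135. -668.] [ 136. -693.]
[ 504.7 -185.6  189.7] [-0.05  0.27 -0.27 -0.   -1.03  0.05]
 7 x [-0.0355, 0.0064, -0.0093, 0.0, 0.001, 0.47] end [497.  66. 255.]
 7 x [-0.0301, 0.0199, -0.0044, 0.466, 0.12, 0.681] end [488. 317. 262.]
   q [ 0.46  0.15 -0.25  0.   -1.17 -0.8 ] last step 0.16
   q [ 1.01  0.29 -0.23  0.36 -1.18 -2.02] last step 0.19
   q [ 0.94  0.38 -0.39  0.43 -0.92 -2.07] last step 0.05
margin 0.6752579855148824
```

{"name": "move_arm", "arguments": {
  "series": [
    [-0.0355, 0.0064, -0.0093, 0, 0.001, 0.47, 0.45],
    [-0.0355, 0.0064, -0.0093, 0, 0.001, 0.47, 0.45],
    [-0.0355, 0.0064, -0.0093, 0, 0.001, 0.47, 0.45],
    [-0.0355, 0.0064, -0.0093, 0, 0.001, 0.47, 0.45],
    [-0.0355, 0.0064, -0.0093, 0, 0.001, 0.47, 0.45],
    [-0.0355, 0.0064, -0.0093, 0, 0.001, 0.47, 0.45],
    [-0.0355, 0.0064, -0.0093, 0, 0.001, 0.47, 0.45]
  ]
}}

```text
clock: 22.82
ee_pos: [495.1, 66.8, 253.2]
tcp_rot: [-0.576, 0.818, 0.0, -0.002]
ft_force: [-0.1, -0.0, 0.3]
grip_width: 38.4
grip_force: 0.0
```

{"name": "move_arm", "arguments": {
  "series": [
    [-0.0301, 0.0199, -0.0044, 0.466, 0.12, 0.681, 0.45],
    [-0.0301, 0.0199, -0.0044, 0.466, 0.12, 0.681, 0.45],
    [-0.0301, 0.0199, -0.0044, 0.466, 0.12, 0.681, 0.45],
    [-0.0301, 0.0199, -0.0044, 0.466, 0.12, 0.681, 0.45],
    [-0.0301, 0.0199, -0.0044, 0.466, 0.12, 0.681, 0.45],
    [-0.0301, 0.0199, -0.0044, 0.466, 0.12, 0.681, 0.45],
    [-0.0301, 0.0199, -0.0044, 0.466, 0.12, 0.681, 0.45],
    [0, 0, 0, 0, 0, 0, 0.45],
    [0, 0, 0, 0, 0, 0, 0.45],
    [0, 0, 0, 0, 0, 0, 0.45]
  ]
}}

```text
clock: 23.65
ee_pos: [486.4, 308.6, 258.9]
tcp_rot: [-0.357, 0.919, -0.159, 0.057]
ft_force: [0.7, 0.2, -0.3]
grip_width: 38.2
grip_force: 0.0
```

```bash
python3 - <<'E'
from plan import *
CB=np.array([528.8,271.5,94.5]); s,T=cur(); a,w=lean(CB)
G=pose(CB+70*w,-w,-a); d=T[:3,3]-CB; print(s['clock'],'a,w,v',d@a,d@w,d@np.cross(w,a)); seg(T,G,n=5)
E
```

```text
23.65 a,w,v 3.7117228022237843 173.6350069964906 -7.17755187883214
 5 x [-0.0015, 0.0006, 0.0207, 0.019, -0.007, 0.034] end [513. 289. 160.]
```

{"name": "move_arm", "arguments": {
  "series": [
    [-0.0015, 0.0006, 0.025, 0.019, -0.007, 0.034, 0.45],
    [-0.0015, 0.0006, 0.028, 0.019, -0.007, 0.034, 0.45],
    [-0.0015, 0.0006, 0.025, 0.019, -0.007, 0.034, 0.45],
    [-0.0015, 0.0006, 0.016, 0.019, -0.007, 0.034, 0.45],
    [-0.0015, 0.0006, 0.007, 0.019, -0.007, 0.034, 0.45],
    [0, 0, 0, 0, 0, 0, 0.45],
    [0, 0, 0, 0, 0, 0, 0.45],
    [0, 0, 0, 0, 0, 0, 0.45],
    [0, 0, 0, 0, 0, 0, 0.45]
  ]
}}

```text
clock: 24.4
ee_pos: [513.6, 291.5, 166.2]
tcp_rot: [-0.349, 0.921, -0.161, 0.065]
ft_force: [0.0, 0.1, 0.6]
grip_width: 38.5
grip_force: 0.0
```

```bash
python3 - <<'E'
from plan import *
CB=np.array([528.8,271.5,94.5]); s,T=cur(); a,w=lean(CB)
G=pose(CB+68*w,-w,-a); d=T[:3,3]-CB; print(s['clock'],'a,w,v',d@a,d@w,d@np.cross(w,a)); seg(T,G,n=1)
E
```

```text
24.4 a,w,v 0.9882721029904394 75.96030556104492 1.873060890097773
 1 x [0.0019, 0.001, 0.0079, 0.01, 0.061, -0.023] end [513. 289. 158.]
```

{"name": "move_arm", "arguments": {
  "series": [
    [0.0015, 0.001, 0.006, 0, 0.05, 0, 0.45],
    [0, 0, 0, 0, 0, 0, 0.45],
    [0, 0, 0, 0, 0, 0, 0.45]
  ]
}}

```text
clock: 24.65
ee_pos: [512.6, 289.0, 158.6]
tcp_rot: [-0.348, 0.921, -0.162, 0.061]
ft_force: [-0.3, -0.0, 0.1]
grip_width: 38.2
grip_force: 0.0
```

```bash
python3 - <<'E'
from plan import *
CB=np.array([528.8,271.5,94.5]); s,T=cur(); a,w=lean(CB)
G=pose(CB+68*w,-w,-a); d=T[:3,3]-CB; print(s['clock'],'a,w,v',d@a,d@w,d@np.cross(w,a)); seg(T,G,n=1)
E
```

```text
24.65 a,w,v -0.4856778497438186 68.34799166526513 -0.5065348582339094
 1 x [-0.0005, -0.0005, 0.0003, 0.005, -0.019, -0.014] end [513. 289. 158.]
```

{"name": "move_arm", "arguments": {
  "series": [
    [0, 0, 0, 0, 0, 0, 0],
    [0, 0, 0, 0, 0, 0, 0],
    [0, 0, 0, 0, 0, 0, 0],
    [0, 0, 0, 0, 0, 0, 0],
    [0, 0, 0, 0, 0, 0, 0],
    [0, 0, -0.004, 0, 0, 0, 0],
    [0, 0, -0.01, 0, 0, 0, 0]
  ]
}}

```text
clock: 25.23
ee_pos: [508.7, 291.3, 170.4]
tcp_rot: [-0.348, 0.921, -0.163, 0.059]
ft_force: [0.4, -0.8, -2.3]
grip_width: 4.1
grip_force: 60.9
```

{"name": "move_arm", "arguments": {
  "series": [
    [0, 0, -0.025, 0, 0, 0, 0],
    [0, 0, -0.035, 0, 0, 0, 0],
    [0, 0, -0.038, 0, 0, 0, 0],
    [0, 0, -0.038, 0, 0, 0, 0],
    [0, 0, -0.035, 0, 0, 0, 0],
    [0, 0, -0.025, 0, 0, 0, 0],
    [0, 0, 0, 0, 0, 0, 0]
  ]
}}

```text
clock: 25.82
ee_pos: [465.9, 345.8, 363.1]
tcp_rot: [-0.349, 0.921, -0.159, 0.066]
ft_force: [-0.2, 0.6, -0.4]
grip_width: 4.0
grip_force: 60.9
```

```bash
python3 - <<'E'
from path import *
print(s['clock'],T[:3,3].round(),s['grip_width'],s['ft_force'].round(1))
t=np.radians(15); az=np.radians(85); P=(430,-370)
W=blend(T[:3,3],np.array([424,-420,340]),-.846,az,20,4)
F=place(P,az,15,t); G=place(P,az,0,np.radians(8))
Ts=[T]+W+[F,G]
for i,(A,B) in enumerate(zip(Ts[:-1],Ts[1:])): seg(A,B,n=7 if i<4 else (14 if i==4 else 6),tag=str(i))
check(Ts,s['q'])
E
```

```text
jar [ 135. -668.] [ 136. -693.]
25.8167 [466. 346. 363.] 3.9655833345792217 [-0.2  0.6 -0.4]
0 7 x [0.0238, -0.0135, 0.0048, -0.203, -0.198, -0.77] end [455. 154. 357.]
1 7 x [0.0277, 0.0013, 0.0008, -0.145, -0.112, -0.787] end [445. -37. 352.]
2 7 x [0.0226, 0.0162, -0.0001, -0.087, -0.043, -0.793] end [ 434. -229.  346.]
3 7 x [0.0099, 0.026, 0.0005, -0.029, -0.009, -0.794] end [ 424. -420.  340.]
4 14 x [0.0001, 0.0124, 0.0158, 0.893, 0.0, -0.0] end [ 424. -435.   79.]
5 6 x [0.0, 0.0042, 0.0006, 0.194, -0.0, -0.0] end [ 424. -437.   54.]
   q [ 0.77 -0.02 -0.27  0.18 -1.23 -1.09] last step 0.23
   q [ 0.28 -0.04 -0.22 -0.   -1.3   0.04] last step 0.24
   q [-0.16  0.09 -0.1  -0.02 -1.38  1.07] last step 0.19
   q [-0.51  0.28  0.13  0.   -1.42  1.99] last step 0.17
   q [-0.94  1.04  0.6  -0.86 -2.15  2.35] last step 0.15
   q [-0.96  1.13  0.65 -0.94 -2.23  2.33] last step 0.02
margin 0.7519203210087877
```

{"name": "move_arm", "arguments": {
  "series": [
    [0.0238, -0.0135, 0.0048, -0.203, -0.198, -0.77, 0],
    [0.0238, -0.0135, 0.0048, -0.203, -0.198, -0.77, 0],
    [0.0238, -0.0135, 0.0048, -0.203, -0.198, -0.77, 0],
    [0.0238, -0.0135, 0.0048, -0.203, -0.198, -0.77, 0],
    [0.0238, -0.0135, 0.0048, -0.203, -0.198, -0.77, 0],
    [0.0238, -0.0135, 0.0048, -0.203, -0.198, -0.77, 0],
    [0.0238, -0.0135, 0.0048, -0.203, -0.198, -0.77, 0]
  ]
}}

```text
clock: 26.4
ee_pos: [452.8, 149.8, 351.9]
tcp_rot: [-0.607, 0.789, -0.079, 0.053]
ft_force: [-0.2, -0.4, -2.2]
grip_width: 4.4
grip_force: 60.9
```

{"name": "move_arm", "arguments": {
  "series": [
    [0.0277, 0.0013, 0.0008, -0.145, -0.112, -0.787, 0],
    [0.0277, 0.0013, 0.0008, -0.145, -0.112, -0.787, 0],
    [0.0277, 0.0013, 0.0008, -0.145, -0.112, -0.787, 0],
    [0.0277, 0.0013, 0.0008, -0.145, -0.112, -0.787, 0],
    [0.0277, 0.0013, 0.0008, -0.145, -0.112, -0.787, 0],
    [0.0277, 0.0013, 0.0008, -0.145, -0.112, -0.787, 0],
    [0.0277, 0.0013, 0.0008, -0.145, -0.112, -0.787, 0]
  ]
}}

```text
clock: 26.98
ee_pos: [441.6, -41.0, 348.3]
tcp_rot: [0.81, -0.585, 0.024, -0.029]
ft_force: [0.1, 0.6, -1.7]
grip_width: 3.9
grip_force: 60.9
```

{"name": "move_arm", "arguments": {
  "series": [
    [0.0226, 0.0162, -0.0001, -0.087, -0.043, -0.793, 0],
    [0.0226, 0.0162, -0.0001, -0.087, -0.043, -0.793, 0],
    [0.0226, 0.0162, -0.0001, -0.087, -0.043, -0.793, 0],
    [0.0226, 0.0162, -0.0001, -0.087, -0.043, -0.793, 0],
    [0.0226, 0.0162, -0.0001, -0.087, -0.043, -0.793, 0],
    [0.0226, 0.0162, -0.0001, -0.087, -0.043, -0.793, 0],
    [0.0226, 0.0162, -0.0001, -0.087, -0.043, -0.793, 0]
  ]
}}

```text
clock: 27.57
ee_pos: [431.3, -232.4, 344.6]
tcp_rot: [0.945, -0.328, 0.001, -0.004]
ft_force: [0.5, 0.6, -1.5]
grip_width: 4.1
grip_force: 60.9
```

{"name": "move_arm", "arguments": {
  "series": [
    [0.0099, 0.026, 0.0005, -0.029, -0.009, -0.794, 0],
    [0.0099, 0.026, 0.0005, -0.029, -0.009, -0.794, 0],
    [0.0099, 0.026, 0.0005, -0.029, -0.009, -0.794, 0],
    [0.0099, 0.026, 0.0005, -0.029, -0.009, -0.794, 0],
    [0.0099, 0.026, 0.0005, -0.029, -0.009, -0.794, 0],
    [0.0099, 0.026, 0.0005, -0.029, -0.009, -0.794, 0],
    [0.0099, 0.026, 0.0005, -0.029, -0.009, -0.794, 0],
    [0, 0, 0, 0, 0, 0, 0],
    [0, 0, 0, 0, 0, 0, 0]
  ]
}}

```text
clock: 28.32
ee_pos: [420.5, -423.5, 339.4]
tcp_rot: [0.999, -0.046, -0.006, 0.004]
ft_force: [0.1, 0.9, -1.7]
grip_width: 3.8
grip_force: 60.9
```

```bash
python3 - <<'E'
from path import *
print(s['clock'],T[:3,3].round(),s['grip_width'],s['ft_force'].round(1))
az=np.radians(85); P=(430,-370)
F=place(P,az,15,np.radians(15)); G=place(P,az,-1.5,np.radians(8))
seg(T,F,n=14); seg(F,G,n=6)
im=cams.grab_frame('scene'); print('red px near held cover',red(im)[170:250,95:160].sum())
E
```

```text
jar [ 135. -668.] [ 136. -693.]
28.3167 [ 421. -423.  339.] 3.836084279997791 [ 0.1  0.9 -1.7]
 14 x [0.0005, 0.0121, 0.016, 0.899, 0.004, -0.008] end [ 424. -435.   79.]
 6 x [0.0, 0.0044, 0.0007, 0.194, -0.0, -0.0] end [ 424. -437.   52.]
red px near held cover 152.0
```

{"name": "move_arm", "arguments": {
  "series": [
    [0.0005, 0.0121, 0.016, 0.899, 0.004, -0.008, 0],
    [0.0005, 0.0121, 0.016, 0.899, 0.004, -0.008, 0],
    [0.0005, 0.0121, 0.016, 0.899, 0.004, -0.008, 0],
    [0.0005, 0.0121, 0.016, 0.899, 0.004, -0.008, 0],
    [0.0005, 0.0121, 0.016, 0.899, 0.004, -0.008, 0],
    [0.0005, 0.0121, 0.016, 0.899, 0.004, -0.008, 0],
    [0.0005, 0.0121, 0.016, 0.899, 0.004, -0.008, 0]
  ]
}}

```text
clock: 28.95
ee_pos: [419.8, -473.7, 213.5]
tcp_rot: [0.947, -0.041, 0.013, -0.319]
ft_force: [0.7, 0.4, -1.8]
grip_width: 4.1
grip_force: 60.9
```

{"name": "move_arm", "arguments": {
  "series": [
    [0.0005, 0.0121, 0.016, 0.899, 0.004, -0.008, 0],
    [0.0005, 0.0121, 0.016, 0.899, 0.004, -0.008, 0],
    [0.0005, 0.0121, 0.016, 0.899, 0.004, -0.008, 0],
    [0.0005, 0.0121, 0.016, 0.899, 0.004, -0.008, 0],
    [0.0005, 0.0121, 0.016, 0.899, 0.004, -0.008, 0],
    [0.0005, 0.0121, 0.016, 0.899, 0.004, -0.008, 0],
    [0.0005, 0.0121, 0.016, 0.899, 0.004, -0.008, 0],
    [0, 0, 0, 0, 0, 0, 0],
    [0, 0, 0, 0, 0, 0, 0]
  ]
}}

```text
clock: 29.7
ee_pos: [425.8, -434.8, 78.0]
tcp_rot: [0.793, -0.034, 0.025, -0.608]
ft_force: [0.3, -1.1, -1.2]
grip_width: 3.9
grip_force: 61.1
```

{"name": "move_arm", "arguments": {
  "series": [
    [0, 0.0044, 0.0007, 0.194, 0, 0, 0],
    [0, 0.0044, 0.0007, 0.194, 0, 0, 0],
    [0, 0.0044, 0.0007, 0.194, 0, 0, 0],
    [0, 0.0044, 0.0007, 0.194, 0, 0, 0],
    [0, 0.0035, 0.0006, 0.194, 0, 0, 0],
    [0, 0.0025, 0.0004, 0.194, 0, 0, 0],
    [0, 0, 0, 0, 0, 0, 0]
  ]
}}

```text
clock: 30.28
ee_pos: [425.6, -436.9, 55.2]
tcp_rot: [0.754, -0.032, 0.029, -0.656]
ft_force: [-0.7, -0.4, -1.9]
grip_width: 3.8
grip_force: 61.1
```

Touch down slightly further (first time contact came near 53.7), open, retract.

{"name": "move_arm", "arguments": {
  "series": [
    [0, 0.001, 0, 0, 0, 0, 0],
    [0, 0.0008, 0, 0, 0, 0, 0],
    [0, 0, 0, 0, 0, 0, 0.15],
    [0, 0, 0, 0, 0, 0, 0.2],
    [0, 0, 0, 0, 0, 0, 0.3],
    [0, 0, 0, 0, 0, 0, 0.4],
    [0, 0, 0, 0, 0, 0, 0.5],
    [0, 0, 0, 0, 0, 0, 0.55],
    [0, 0, 0, 0, 0, 0, 0.55],
    [0, 0, 0, 0, 0, 0, 0.55]
  ]
}}

```text
clock: 31.12
ee_pos: [426.1, -437.4, 55.2]
tcp_rot: [0.755, -0.031, 0.029, -0.654]
ft_force: [0.1, -0.1, 0.1]
grip_width: 46.7
grip_force: 0.0
```

{"name": "move_arm", "arguments": {
  "series": [
    [0, 0, -0.01, 0, 0, 0, 0.55],
    [0, 0, -0.02, 0, 0, 0, 0.5],
    [0, 0, -0.03, 0, 0, 0, 0.5],
    [0, 0, -0.03, 0, 0, 0, 0.45],
    [0, 0, 0, 0, 0, 0, 0.45]
  ]
}}

```text
clock: 31.53
ee_pos: [416.1, -530.8, 67.7]
tcp_rot: [0.757, -0.032, 0.031, -0.652]
ft_force: [-1.6, -0.2, -0.0]
grip_width: 38.8
grip_force: 0.0
```

```bash
python3 - <<'E'
from flat import *
flatfit('tb',[428,-374],41,None)
from path import *
k=[0,0,-1]
W=pose([424,-500,200],k,-np.array([np.cos(1.48),np.sin(1.48),0])); Q=pose([428-75.5,-376,130],k,[-1,0,0])
print(s['clock'],T[:3,3].round()); seg(T,W,n=15); seg(W,Q,n=16); check([T,W,Q],s['q'])
E
```

```text
tb ('scene', 'side') [ 429.3 -375.7] 332
tb ('scene',) [ 428.5 -374.5] 156
tb ('side',) [ 430.3 -376.7] 158
jar [ 135. -668.] [ 136. -693.]
31.6333 [ 418. -527.   67.]
 15 x [0.0003, -0.0081, -0.0056, -0.909, -0.0, 0.004] end [ 424. -500.  200.]
 16 x [-0.0095, -0.0026, 0.0044, -0.0, -0.0, 0.883] end [ 352. -376.  130.]
   q [-0.62  0.46  0.04 -0.   -1.16  2.1 ] last step 0.29
   q [-0.5   0.3  -0.4  -0.   -0.87  0.5 ] last step 0.35
margin 0.5243099761295076
```

{"name": "move_arm", "arguments": {
  "series": [
    [0.0003, -0.0081, -0.0056, -0.909, 0, 0.004, 0.45],
    [0.0003, -0.0081, -0.0056, -0.909, 0, 0.004, 0.45],
    [0.0003, -0.0081, -0.0056, -0.909, 0, 0.004, 0.45],
    [0.0003, -0.0081, -0.0056, -0.909, 0, 0.004, 0.45],
    [0.0003, -0.0081, -0.0056, -0.909, 0, 0.004, 0.45],
    [0.0003, -0.0081, -0.0056, -0.909, 0, 0.004, 0.45],
    [0.0003, -0.0081, -0.0056, -0.909, 0, 0.004, 0.45],
    [0.0003, -0.0081, -0.0056, -0.909, 0, 0.004, 0.45]
  ]
}}

```text
clock: 32.3
ee_pos: [420.0, -535.2, 144.8]
tcp_rot: [0.945, -0.04, 0.014, -0.325]
ft_force: [0.3, -0.5, -0.2]
grip_width: 38.6
grip_force: 0.0
```

{"name": "move_arm", "arguments": {
  "series": [
    [0.0003, -0.0081, -0.0056, -0.909, 0, 0.004, 0.45],
    [0.0003, -0.0081, -0.0056, -0.909, 0, 0.004, 0.45],
    [0.0003, -0.0081, -0.0056, -0.909, 0, 0.004, 0.45],
    [0.0003, -0.0081, -0.0056, -0.909, 0, 0.004, 0.45],
    [0.0003, -0.0081, -0.0056, -0.909, 0, 0.004, 0.45],
    [0.0003, -0.0081, -0.0056, -0.909, 0, 0.004, 0.45],
    [0.0003, -0.0081, -0.0056, -0.909, 0, 0.004, 0.45]
  ]
}}

```text
clock: 32.88
ee_pos: [425.6, -497.7, 201.9]
tcp_rot: [0.999, -0.043, 0.001, 0.002]
ft_force: [1.0, -0.6, 0.1]
grip_width: 38.3
grip_force: 0.0
```

{"name": "move_arm", "arguments": {
  "series": [
    [-0.0095, -0.0026, 0.0044, 0, 0, 0.883, 0.45],
    [-0.0095, -0.0026, 0.0044, 0, 0, 0.883, 0.45],
    [-0.0095, -0.0026, 0.0044, 0, 0, 0.883, 0.45],
    [-0.0095, -0.0026, 0.0044, 0, 0, 0.883, 0.45],
    [-0.0095, -0.0026, 0.0044, 0, 0, 0.883, 0.45],
    [-0.0095, -0.0026, 0.0044, 0, 0, 0.883, 0.45],
    [-0.0095, -0.0026, 0.0044, 0, 0, 0.883, 0.45],
    [-0.0095, -0.0026, 0.0044, 0, 0, 0.883, 0.45]
  ]
}}

```text
clock: 33.55
ee_pos: [364.4, -448.8, 165.0]
tcp_rot: [0.915, -0.404, -0.001, -0.001]
ft_force: [-0.2, -0.2, 0.3]
grip_width: 38.5
grip_force: 0.0
```

{"name": "move_arm", "arguments": {
  "series": [
    [-0.0095, -0.0026, 0.0044, 0, 0, 0.883, 0.45],
    [-0.0095, -0.0026, 0.0044, 0, 0, 0.883, 0.45],
    [-0.0095, -0.0026, 0.0044, 0, 0, 0.883, 0.45],
    [-0.0095, -0.0026, 0.0044, 0, 0, 0.883, 0.45],
    [-0.0095, -0.0026, 0.0044, 0, 0, 0.883, 0.45],
    [-0.0095, -0.0026, 0.0044, 0, 0, 0.883, 0.45],
    [-0.0095, -0.0026, 0.0044, 0, 0, 0.883, 0.45],
    [-0.0095, -0.0026, 0.0044, 0, 0, 0.883, 0.45],
    [0, 0, 0, 0, 0, 0, 0.45],
    [0, 0, 0, 0, 0, 0, 0.45]
  ]
}}

```text
clock: 34.38
ee_pos: [353.4, -373.5, 130.3]
tcp_rot: [0.71, -0.705, -0.001, -0.0]
ft_force: [-0.4, 0.1, -0.1]
grip_width: 38.4
grip_force: 0.0
```

```bash
python3 - <<'E'
from wf import *
wfit(41); wfit(41,rows=190)
flatfit('tb2',[429,-375],41,None)
E
```

```text
wrist xy [ 430.8 -376.6] 624 rel TCP [77.4 -3.2] [ 353.4 -373.5  130.3] red 9030.0
wrist xy [ 430.9 -376.6] 529 rel TCP [77.2 -2.5] [ 353.7 -374.1  130.5] red 7880.0
tb2 ('scene', 'side') [ 429.5 -375.4] 311
tb2 ('scene',) [ 428.3 -374.7] 145
tb2 ('side',) [ 430.4 -376.6] 142
```

{"name": "move_arm", "arguments": {
  "series": [
    [0.0012, -0.0005, 0.028, 0, 0, 0, 0.45],
    [0, 0, 0.028, 0, 0, 0, 0.45],
    [0, 0, 0.02, 0, 0, 0, 0.45],
    [0, 0, 0.01, 0, 0, 0, 0.45],
    [0, 0, 0.003, 0, 0, 0, 0.45],
    [0, 0, 0, 0, 0, 0, 0.45],
    [0, 0, 0, 0, 0, 0, 0.45],
    [0, 0, 0, 0, 0, 0, 0.45]
  ]
}}

```text
clock: 35.25
ee_pos: [355.1, -376.4, 42.6]
tcp_rot: [0.708, -0.706, 0.001, -0.0]
ft_force: [0.7, 0.3, -0.2]
grip_width: 38.4
grip_force: 0.0
```

{"name": "move_arm", "arguments": {
  "series": [
    [-0.0005, 0.0005, 0.0025, 0, 0, 0, 0.45],
    [0, 0, 0.0015, 0, 0, 0, 0.45],
    [0, 0, 0, 0, 0, 0, 0.3],
    [0, 0, 0, 0, 0, 0, 0.3],
    [0, 0, 0, 0, 0, 0, 0],
    [0, 0, 0, 0, 0, 0, 0],
    [0, 0, 0, 0, 0, 0, 0],
    [0, 0, 0, 0, 0, 0, 0],
    [0, 0, 0, 0, 0, 0, 0]
  ]
}}

```text
clock: 36.0
ee_pos: [354.1, -375.6, 37.6]
tcp_rot: [0.708, -0.706, 0.0, -0.0]
ft_force: [1.3, -1.2, 0.9]
grip_width: 14.6
grip_force: 57.3
```

{"name": "move_arm", "arguments": {
  "series": [
    [0, 0, -0.003, 0, 0, 0, 0],
    [0, 0, -0.006, 0, 0, 0, 0],
    [0, 0, -0.01, 0, 0, 0, 0],
    [0, 0, -0.01, 0, 0, 0, 0],
    [0, 0, 0, 0, 0, 0, 0]
  ]
}}

```text
clock: 36.42
ee_pos: [354.5, -375.8, 68.4]
tcp_rot: [0.708, -0.706, 0.001, -0.0]
ft_force: [1.0, 0.1, -1.4]
grip_width: 13.8
grip_force: 55.7
```

{"name": "move_arm", "arguments": {
  "series": [
    [0, 0, -0.012, 0, 0, 0, 0],
    [-0.01, -0.004, -0.02, 0, 0, 0, 0],
    [-0.02, -0.007, -0.02, 0, 0, 0, 0],
    [-0.025, -0.008, -0.015, 0, 0, 0, 0],
    [-0.025, -0.009, -0.008, 0, 0, 0, 0],
    [-0.025, -0.012, 0, 0, 0, 0, 0],
    [-0.022, -0.016, 0, 0, 0, 0, 0],
    [-0.018, -0.02, 0, 0, 0, 0, 0],
    [-0.016, -0.022, 0, 0, 0, 0, 0]
  ]
}}

```text
clock: 37.17
ee_pos: [450.9, -212.5, 141.7]
tcp_rot: [0.708, -0.706, -0.001, -0.0]
ft_force: [1.3, -1.0, -1.6]
grip_width: 13.7
grip_force: 55.8
```

{"name": "move_arm", "arguments": {
  "series": [
    [-0.014, -0.022, 0, 0, 0, 0, 0],
    [-0.01, -0.016, 0, 0, 0, 0, 0],
    [-0.004, -0.01, 0, 0, 0, 0, 0],
    [-0.0008, -0.0065, 0, 0, 0, 0, 0],
    [0, 0, 0.008, 0, 0, 0, 0],
    [0, 0, 0.015, 0, 0, 0, 0],
    [0, 0, 0.015, 0, 0, 0, 0],
    [0, 0, 0.01, 0, 0, 0, 0],
    [0, 0, 0.006, 0, 0, 0, 0],
    [0, 0, 0, 0, 0, 0, 0]
  ]
}}

```text
clock: 38.0
ee_pos: [504.1, -185.5, 85.7]
tcp_rot: [0.707, -0.707, -0.002, 0.001]
ft_force: [0.2, -0.6, -2.4]
grip_width: 14.2
grip_force: 55.9
```

{"name": "move_arm", "arguments": {
  "series": [
    [0, 0, 0, 0, 0, 0, 0],
    [0, 0, 0, 0, 0, 0, 0]
  ]
}}

```text
clock: 38.17
ee_pos: [506.3, -185.5, 88.1]
tcp_rot: [0.708, -0.706, 0.0, -0.001]
ft_force: [0.9, -0.6, -2.0]
grip_width: 13.7
grip_force: 55.9
```

```bash
python3 look.py 9 84 55
```

```text
38.2667 [ 506.3 -185.3   88.2] [ 0.  -0.2 -2. ] [-0.02  0.2   0.02] 13.845728217290464
wrist xy [ 582.6 -182.3] 1385 rel TCP [76.3  2.9] [ 506.3 -185.2   88.2] red 15532.0
wrist xy [ 581.6 -182.4] 1339 rel TCP [75.3  2.9] [ 506.3 -185.2   88.2] red 15532.0
wrist xy [ 580.8 -182.4] 1344 rel TCP [74.5  2.8] [ 506.3 -185.2   88.2] red 15532.0
('scene', 'side') [ 5.79822e+02 -1.80909e+02  8.74620e+01 -5.00000e-03] 481
('scene',) [ 5.80017e+02 -1.80952e+02  8.75500e+01 -2.10000e-02] 194
('side',) [ 5.81461e+02 -1.82626e+02  8.53610e+01  9.00000e-03] 279
```

{"name": "move_arm", "arguments": {
  "series": [
    [0.0005, 0.0006, 0.004, 0, 0, 0, 0],
    [0, 0.0005, 0.006, 0, 0, 0, 0],
    [0, 0, 0.005, 0, 0, 0, 0],
    [0, 0, 0.004, 0, 0, 0, 0],
    [0, 0, 0.002, 0, 0, 0, 0],
    [0, 0, 0, 0, 0, 0, 0],
    [0, 0, 0, 0, 0, 0, 0]
  ]
}}

```text
clock: 38.9
ee_pos: [504.7, -185.6, 66.1]
tcp_rot: [0.708, -0.706, -0.0, 0.0]
ft_force: [-0.1, 0.1, -2.6]
grip_width: 13.5
grip_force: 55.9
```

{"name": "move_arm", "arguments": {
  "series": [
    [0, 0, 0.001, 0, 0, 0, 0],
    [0, 0, 0.001, 0, 0, 0, 0],
    [0, 0, 0, 0, 0, 0, 0]
  ]
}}

```text
clock: 39.15
ee_pos: [504.7, -185.6, 64.3]
tcp_rot: [0.708, -0.706, -0.0, -0.0]
ft_force: [-0.2, -0.1, -2.7]
grip_width: 13.9
grip_force: 55.8
```

{"name": "move_arm", "arguments": {
  "series": [
    [0, 0, 0.001, 0, 0, 0, 0],
    [0, 0, 0, 0, 0, 0, 0]
  ]
}}

```text
clock: 39.32
ee_pos: [504.7, -185.6, 63.3]
tcp_rot: [0.708, -0.706, -0.0, -0.0]
ft_force: [0.0, 0.4, -1.8]
grip_width: 13.9
grip_force: 55.9
```

{"name": "move_arm", "arguments": {
  "series": [
    [0, 0, 0.001, 0, 0, 0, 0],
    [0, 0, 0, 0, 0, 0, 0]
  ]
}}

```text
clock: 39.48
ee_pos: [504.8, -185.6, 62.3]
tcp_rot: [0.708, -0.706, -0.0, -0.0]
ft_force: [-0.0, -0.1, -2.2]
grip_width: 13.9
grip_force: 56.1
```

{"name": "move_arm", "arguments": {
  "series": [
    [0, 0, 0.001, 0, 0, 0, 0],
    [0, 0, 0, 0, 0, 0, 0]
  ]
}}

```text
clock: 39.65
ee_pos: [504.9, -185.7, 62.1]
tcp_rot: [0.708, -0.706, -0.0, -0.0]
ft_force: [-1.4, -0.2, 2.0]
grip_width: 13.9
grip_force: 57.2
```

{"name": "move_arm", "arguments": {
  "series": [
    [0, 0, 0.001, 0, 0, 0, 0],
    [0, 0, 0, 0, 0, 0, 0]
  ]
}}

```text
clock: 39.82
ee_pos: [504.9, -185.7, 62.0]
tcp_rot: [0.708, -0.706, 0.0, -0.0]
ft_force: [-3.0, 2.5, 9.3]
grip_width: 13.7
grip_force: 58.7
```

{"name": "move_arm", "arguments": {
  "series": [
    [0, 0, 0.0007, 0, 0, 0, 0],
    [0, 0, 0, 0, 0, 0, 0]
  ]
}}

```text
clock: 39.98
ee_pos: [504.9, -185.7, 61.9]
tcp_rot: [0.708, -0.706, 0.0, -0.0]
ft_force: [-4.6, 1.6, 13.0]
grip_width: 13.7
grip_force: 59.5
```

{"name": "move_arm", "arguments": {
  "series": [
    [0, 0, -0.001, 0, 0, 0, 0],
    [0, 0, 0, 0, 0, 0, 0]
  ]
}}

```text
clock: 40.15
ee_pos: [504.9, -185.7, 62.0]
tcp_rot: [0.708, -0.706, 0.0, -0.0]
ft_force: [-3.2, 1.8, 7.5]
grip_width: 13.9
grip_force: 58.4
```

{"name": "move_arm", "arguments": {
  "series": [
    [0, 0, 0, 0, 0, 0, 0.22],
    [0, 0, 0, 0, 0, 0, 0.25],
    [0, 0, 0, 0, 0, 0, 0.32],
    [0, 0, 0, 0, 0, 0, 0.36],
    [0, 0, 0, 0, 0, 0, 0.36]
  ]
}}

```text
clock: 40.57
ee_pos: [504.8, -185.6, 60.4]
tcp_rot: [0.708, -0.706, -0.0, -0.0]
ft_force: [-0.1, 0.4, 0.5]
grip_width: 30.7
grip_force: 0.0
```

{"name": "move_arm", "arguments": {
  "series": [
    [0, 0, -0.006, 0, 0, 0, 0.36],
    [0, 0, -0.02, 0, 0, 0, 0.4],
    [0, 0, -0.036, 0, 0, 0, 0.45],
    [0, 0, -0.036, 0, 0, 0, 0.45],
    [0, 0, -0.036, 0, 0, 0, 0.45],
    [0, 0.03, 0, 0, 0, 0, 0.45],
    [0, 0.03, 0, 0, 0, 0, 0.45],
    [0, 0, 0, 0, 0, 0, 0.45],
    [0, 0, 0, 0, 0, 0, 0.45]
  ]
}}

```text
clock: 41.32
ee_pos: [443.7, -185.9, 195.6]
tcp_rot: [0.708, -0.707, 0.0, -0.001]
ft_force: [1.2, -0.5, -0.4]
grip_width: 38.4
grip_force: 0.0
```

```bash
python3 look.py 10 61 55 | tail -3; python3 - <<'E'
import cv2,numpy as np
from h import *
out=[]
for n,f in(('scene','s10'),('side','d10')):
    im=cv2.imread(f'pics/{f}.png'); u,v=proj(M[n],[580,-183,50])[0].astype(int)
    out.append(cv2.resize(im[v-38:v+38,u-50:u+50],(400,304),interpolation=cv2.INTER_CUBIC))
im=cv2.imread('pics/s10.png'); cv2.imwrite('pics/o10.png',np.vstack([np.hstack(out),cv2.resize(im[110:300,150:512],(800,290))[:290]]))
E
```

```text
('scene', 'side') [ 5.82010e+02 -1.83957e+02  5.05200e+01 -5.70000e-02] 489
('scene',) [ 5.50656e+02 -1.56232e+02 -5.99500e+00 -7.50000e-02] 298
('side',) [ 551.787 -316.734   91.448    0.992] 268
```

View pics/o10.png

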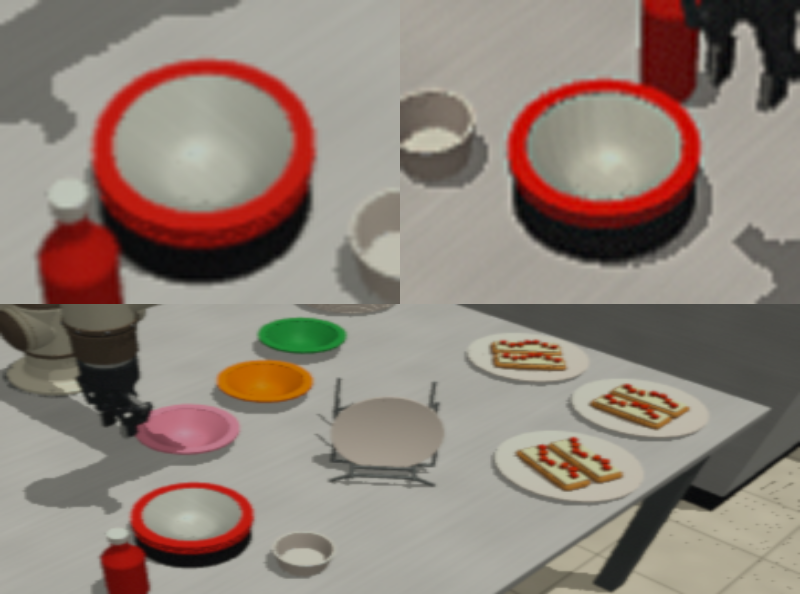

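```bash
python3 - <<'E'
from hov import hov
hov('10',[579.5,-182.5,61,0.],basez=55,nb=2)
E
```

```text
('scene', 'side') [ 5.78349e+02 -1.81188e+02  6.13260e+01  1.00000e-03] 243
('scene',) [ 5.79415e+02 -1.81882e+02  6.27580e+01 -8.00000e-03] 104
('side',) [ 5.78461e+02 -1.80848e+02  6.16110e+01  3.00000e-03] 138
```

Rim middle is at 61.3 mm (home is 61) and the tilt is 0, so the stack is home and level. I'll hand the job in.

```bash
python3 -c "
from cell import order
print(order.sign_off())"
```

```text
the job is handed in; nothing more can be done
None
```

Both red-rimmed covers are stacked hollow side up in the stand; the camera fit puts the top rim within about 0.5 mm of its home height and level. I set each one down on the table to regrip it, then lowered it in under force control. In the last pictures the plate is still in the rack and the bottle and ramekin look untouched. The gripper is open and clear, and I handed the job in at about 41.5 s.

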